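# Close a pinned instrument cassette for the washer

### The arm

A 7-joint arm with a two-finger parallel gripper is mounted at the origin on the work surface. World frame = base frame: x ahead of the robot, y to its left, z up, the work surface at z = 0. Lengths are in m, angles in rad, forces in N, time in s.
With the tool pointing down it reaches from about 0.4 to 0.925 m from the base axis. Payload 5.6 kg.
Tool frame: the origin (TCP) lies midway between the tips of the shut fingers; the grasp point (between the pads) lies 19 mm behind it; x points along the fingers, z is the direction in which the jaws open and shut, and the axes are right-handed (so a half turn about x gives the same grasp; the last joint's range is limited). The gripper opens to 85 mm and grips with 20 to 120 N. Pads are 22 mm wide; open, the fingers measure 114 mm over their backs; the gripper's body (76 mm by 85 mm) begins 54 mm behind the grasp point. The pads swing forward as they close: fully open they stand 13 mm farther back than shut.
Start: joints at [-1.339, 0.468, -0.012, 1.603, 0.006, 1.071, -0.056], TCP at [0.176, 0.626, 0.231] pointing down, gripper open.
Joint ranges: [-2.53, 2.53], [-0.31, 2.02], [-1.57, 1.55], [0.28, 2.44], [-1.29, 4.43], [0.15, 1.84], [-2.92, 2.92]. Speed limits (rad/s): [2.57, 2.57, 3.14, 3.14, 3.14, 3.14, 3.14].

### API

Orientations are given as a unit quaternion [w, x, y, z].
In Python, from plant import manip gives the robot as it stands.
- The arm moves only by the tool apply_moves, never from a script. Its argument "commands" is a list that holds one entry, the list of rows, each a list of 7 numbers: the shift along the world's x, y, z in units of 60 mm (1.0 is 60 mm), then the turn, a rotation vector about the world's x, y, z in units of pi rad (1.0 is pi rad), then the gripper command: -1 is fully open, 1 is shut, values between are in proportion. A call has 1 to 20 rows; each row shifts and turns the pose as measured when the row begins; what a row does not reach is not made up. A row lasts 1/8 s, in which the tool goes at most 62.5 mm and 10.7 degrees, less where a joint would pass 70% of its speed; a pose out of reach is approached as far as the arm can. A call with a number of a shift or a turn outside -1 to 1 is refused whole. A call with a gripper value outside its range is refused whole. The fingers move at their own pace and stop on an object; "force" is the grip in N (left out, the last holds). Time passes only in rows, so rows that do not move let the fingers close. It gives the time, the measured TCP pose, the force and the opening at its end, in the units of the state.
- manip.read_state(): the state, without advancing time (a new reading comes with each control period).
- manip.read_camera(name): name is "side" or "top" or "wrist"; returns the picture (480x640x3 uint8, red, green, blue); there is no depth.
- manip.camera_model(name): a dict with "fx", "fy", "cx", "cy" (pixels), "rvec" (rotation vector, rad) and "tvec" (3), from world to camera coordinates, as OpenCV has them. Camera axes: x right, y down, z forward; pixel columns grow to the right and rows downward; lengths in m; the calibration is good to about 2 mm. A picture is of the moment at which its call begins: read the wrist's pose just before it. camera_model takes no time and is no camera call; for the wrist camera it gives the pose at the moment of the call.
- manip.job_done(): hands the job in, once; it reports no verdict.
Trained networks look in the newest picture that a camera, given by its name, has taken for a name from the list of things; names that differ only in an ending like _2 or _b are one class to them, and where a whole thing is asked for, a point or a joint stands for the part that bears it (a point fixed in the world has none). Each returns a list of dicts, best first, with "conf" (0 to 1); they miss things now and then, are a little off and sometimes report something else, mostly with a low value. They report only what shows in the picture. A call takes as long as a camera call.
- manip.search_frame(camera, query): "rect" ([left, top, right, bottom] as shares, 0 to 1, of the picture: columns of its width, rows of its height, round what is visible of it).
- manip.spot_point(camera, query): "centre" ([column, row] as shares, 0 to 1, of the picture: columns of its width, rows of its height: a listed point, or the origin of a listed thing).
The state is a dict: "time_s": time; "joint_positions": joint angles; "qd": joint speeds; "effort": joint torques, N m; "ee_pos": TCP position; "eef_rot": TCP orientation; "contact_force": force on the tool from outside, world axes, zero at the start; "moment": the same for the moment, N m; "opening": finger opening in m.
Only numpy, scipy, OpenCV 4.12 (cv2) and the standard library are available. Lean on these libraries where they do the work, as an engineer would, in place of code of your own. Each camera call takes 0.05 s, during which the arm holds its last target.

### The job

Close the open instrument cassette for the washer with the big perforated lid that is draining on the slanted rack: hook its tongue under the keeper, lower its two holes onto the dowel pins, and press the end down until the spring catch has snapped back over the lid's edge. The lid must lie fully home, flat on the rim; it is thin sheet steel, so ease it down and never force it, and leave everything else on the worktop where it is.

Things in the scene. Friction and masses are not known exactly. Their poses are not given: they have to be found in the camera images.
- cassette: open steel instrument cassette, 210 x 120 mm, rim 34 mm above the table, fixed. Origin: on the table under its middle; z up, y across. At its -x end the keeper, at its +x end two dowel pins and a spring catch. The lid, once home, lies flat on the rim, its axes along the cassette's and its origin 34 mm straight above the cassette's origin
- keeper (a point): middle of the inner lower edge of the keeper, a 66 mm wide lip for the lid's tongue (cassette x -94, y 0, z 43 mm). Gap below it 9 mm, to a ledge at rim height; back wall at x -105, cheeks at y +-30. As the pins stand higher than this gap, the lid enters tongue first with its other end raised 6 to 20 degrees (12 is comfortable), then swings down about the tongue
- pin_left (a point): foot of the dowel pin at cassette x 82, y +45 mm, at rim height (z 34 mm). Each pin is 8 mm in diameter, upright, round-nosed, its top 16 mm above the rim (12 mm of it straight)
- pin_right (a point): foot of the other, equal dowel pin, at cassette x 82, y -45 mm, at rim height
- catch (a joint): spring catch: upright leaf outside the cassette's +x end, pivoted low. 0 rad = upright (its spring returns it), growing outward to 0.6. Its nose reaches 3 to 4 mm in over the lid's edge, underside 5.5 mm above the rim, with a steep upper face 11 mm high: the lid's end pushed down drives it out about 0.1 rad, then it snaps back over it. This takes some 6 to 18 N; the lid's weight is not enough
- catch_nose (a point): tip of the catch's nose, at its underside (moves with the catch)
- lid: perforated steel lid, 0.2 to 0.4 kg. Origin: its underside, on the middle line; z is the normal on the handle side. The plate runs from x -90 to +100 mm, 120 wide, 4 thick; a tongue 50 wide, 4 thick goes on to x -103; two locating holes at the +x end; raised bar handle in the middle. Starts on the draining rack, sloping 20 degrees, tongue end down
- lid_grip (a point): centre of the handle bar (lid x 0, y 0, z 34 mm; 30 mm above the plate's top). The bar runs along the lid's x, 10 mm wide (y) and 10 mm high, 58 mm clear between its two legs; to be pinched across the lid's y. Axes as the lid's
- lid_tongue (a point): middle of the tongue's end, underside (lid x -103, y 0, z 0)
- lid_hole_left (a point): centre of the through hole at lid x 82, y +45 mm, on the underside; 10 mm in diameter; belongs on pin_left
- lid_hole_right (a point): the same at y -45 mm; belongs on pin_right
- lid_press (a point): plain patch of the lid's top between handle and catch (lid x 66, y 0, z 4 mm): 58 mm (x) by 75 mm (y) clear of handle, pins and catch, a good place to press
- rack: slanted steel draining rack, of bent round bar, 200 x 102 mm, fixed to the table. Origin: on the table under its middle; its rails slope down 20 degrees to its -x end, where two 8 mm high stops hold the lid's shoulders. The lid's origin starts 70 mm above the rack's origin, within 8 mm sideways
- small_lid: the lid of another, smaller cassette: perforated steel plate 110 x 70 x 4 mm with a 30 mm wide tongue and a short low fin, lying flat. Origin: centre of its underside. A bystander, not the lid to fit
- gallipot: small round steel cup, 60 mm across, 38 mm high. Origin: centre of its underside. Bystander
- brush: blue cleaning brush lying flat, 170 mm long. Origin under its middle. Bystander
- rinse_bowl: steel bowl, 110 mm across, 45 mm high. Origin: centre of its underside. Bystander
- needle_holder: scissor-shaped steel needle holder lying flat, 140 mm long. Origin under its middle. Bystander

How it is judged:
By the outcome, as a careful person would: the job done as asked, in the order asked, and still so for the second after the job is handed in, with the robot touching nothing.
It also fails if it takes over 59 s, if anything falls off the work surface, if the arm or the gripper's body presses on something with over 40 N, if the wrist force passes 120 N, or if a joint passes its speed limit or range.

## Working session

There is one attempt and no reset: what is moved stays moved. The work goes in short steps, Python scripts to look and compute and a tool call to move; the robot and the scene stay as the last step left them, time stands still between calls to the robot, and variables do not carry over. Pictures are saved under pics/ and viewed, and the job is handed in when it is done.

Besides the shell and the picture viewer there is one more tool, called after "Emit:" as name(argument=value, ...), one argument or row to a line, values as JSON. apply_moves: Moves the arm, as the interface text tells. Shifts and turns lie within -1 to 1; 1 stands for 60 mm of shift or pi rad of turn. Its arguments: {"type":"object","properties":{"commands":{"type":"array","items":{"type":"array","items":{"type":"array","items":{"type":"number"}}}},"force":{"type":"number"}},"required":["commands"]}

```bash
mkdir -p pics; ls
cat > h.py <<'E'
import numpy as np, cv2, json
from scipy.spatial.transform import Rotation as R
from plant import manip
def cam(n):
    m=manip.camera_model(n); return m
def proj(m,P):
    K=np.array([[m['fx'],0,m['cx']],[0,m['fy'],m['cy']],[0,0,1.]])
    p,_=cv2.projectPoints(np.atleast_2d(np.array(P,float)),np.array(m['rvec'],float),np.array(m['tvec'],float),K,None)
    return p[:,0]
def ray(m,uv):
    Rm=R.from_rotvec(m['rvec']).as_matrix(); t=np.array(m['tvec'])
    d=Rm.T@np.array([(uv[0]-m['cx'])/m['fx'],(uv[1]-m['cy'])/m['fy'],1]); return -Rm.T@t,d
def atz(m,uv,z):
    o,d=ray(m,uv); return o+d*(z-o[2])/d[2]
def snap(n,f):
    m=cam(n); im=manip.read_camera(n); cv2.imwrite('pics/'+f,cv2.cvtColor(im,cv2.COLOR_RGB2BGR)); return m,im
def st():
    s=manip.read_state(); 
    print({k:np.round(s[k],4).tolist() for k in ['time_s','joint_positions','ee_pos','eef_rot','contact_force','opening']}); return s
E
python3 - <<'E'
from h import *
st()
for n in ['side','top','wrist']:
    m,im=snap(n,n+'0.png'); print(n,{k:np.round(v,3).tolist() for k,v in m.items()})
names=['cassette','keeper','pin_left','pin_right','catch_nose','lid','lid_grip','lid_tongue','lid_hole_left','lid_hole_right','lid_press','rack']
for n in ['top','side']:
    for q in names:
        r=manip.spot_point(n,q)
        print(n,q,[(round(d['conf'],2),np.round(np.array(d['centre'])*[640,480],1).tolist()) for d in r[:2]])
print(manip.read_state()['time_s'])
E
```

```text
pics
{'time_s': 0.0, 'joint_positions': [-1.339, 0.4684, -0.0116, 1.6036, 0.006, 1.0714, -0.0563], 'ee_pos': [0.1763, 0.625, 0.2303], 'eef_rot': [0.5633, -0.4272, 0.5643, 0.4264], 'contact_force': [0.3231, 0.4232, -0.053], 'opening': 0.0851}
side {'fx': 467.439, 'fy': 467.439, 'cx': 322.965, 'cy': 248.66, 'rvec': [2.14, -0.411, 0.243], 'tvec': [-0.531, 0.25, 0.898]}
top {'fx': 528.153, 'fy': 528.153, 'cx': 320.371, 'cy': 234.969, 'rvec': [2.175, -2.133, 0.133], 'tvec': [0.077, 0.591, 1.219]}
wrist {'fx': 336.806, 'fy': 336.806, 'cx': 319.374, 'cy': 236.658, 'rvec': [-2.305, -1.747, -0.258], 'tvec': [-0.649, -0.039, 0.379]}
top cassette [(0.87, [430.7, 268.5])]
top keeper [(0.77, [450.1, 304.8])]
top pin_left [(0.78, [402.6, 237.8]), (0.35, [278.2, 279.8])]
top pin_right [(0.72, [438.2, 224.3]), (0.15, [298.2, 238.8])]
top catch_nose [(0.43, [419.6, 229.6])]
top lid [(0.59, [277.9, 282.3])]
top lid_grip [(0.9, [281.2, 283.0]), (0.35, [352.7, 284.0])]
top lid_tongue [(0.75, [283.9, 320.1]), (0.63, [174.5, 249.2])]
top lid_hole_left [(0.59, [260.1, 245.3])]
top lid_hole_right [(0.84, [297.4, 242.0])]
top lid_press [(0.79, [279.8, 252.4])]
top rack [(0.85, [281.6, 280.0])]
side cassette []
side keeper [(0.77, [298.9, 381.8]), (0.34, [357.2, 244.3])]
side pin_left [(0.69, [260.6, 269.9]), (0.67, [345.3, 324.0])]
side pin_right [(0.7, [377.1, 344.5])]
side catch_nose [(0.59, [365.2, 333.4])]
side lid [(0.6, [261.6, 249.9])]
side lid_grip [(0.71, [259.4, 238.3]), (0.43, [379.4, 345.6])]
side lid_tongue [(0.81, [225.2, 267.9]), (0.55, [257.7, 247.1])]
side lid_hole_left [(0.63, [285.4, 224.3]), (0.41, [222.8, 270.4])]
side lid_hole_right [(0.95, [299.8, 243.6])]
side lid_press [(0.63, [283.6, 232.7])]
side rack [(0.76, [259.2, 272.5]), (0.54, [358.5, 244.0])]
1.35
```

View pics/top0.png

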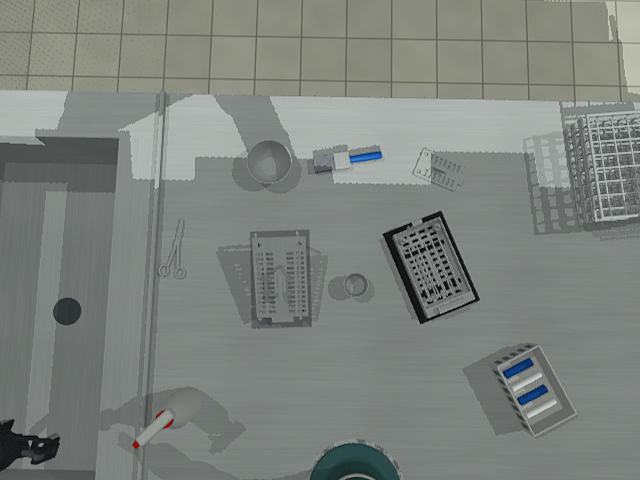

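View pics/side0.png

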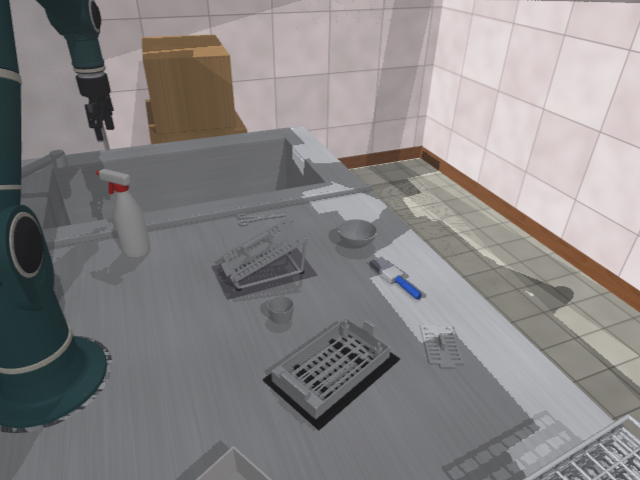

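Run:
```python
from h import *
m=cam('top')
for n,uv,z in [('keeper',(450.1,304.8),.043),('pl',(402.6,237.8),.034),('pr',(438.2,224.3),.034),('nose',(419.6,229.6),.0395),('cass',(430.7,268.5),0)]:
    print(n,np.round(atz(m,uv,z),4))
# triangulate
s=cam('side')
def tri(a,b):
    o1,d1=ray(m,a);o2,d2=ray(s,b)
    A=np.stack([d1,-d2],1);x=np.linalg.lstsq(A,o2-o1,rcond=None)[0]
    p,q=o1+d1*x[0],o2+d2*x[1]; return (p+q)/2,np.linalg.norm(p-q)
for n,a,b in [('grip',(281.2,283),(259.4,238.3)),('tongue',(283.9,320.1),(225.2,267.9)),('hl',(260.1,245.3),(285.4,224.3)),('hr',(297.4,242),(299.8,243.6)),('press',(279.8,252.4),(283.6,232.7)),('keeper',(450.1,304.8),(298.9,381.8)),('pl',(402.6,237.8),(345.3,324)),('pr',(438.2,224.3),(377.1,344.5)),('nose',(419.6,229.6),(365.2,333.4))]:
    p,e=tri(a,b);print(n,np.round(p,4),round(e,4))
for n in ('side','top'):
    mm=cam(n);print(n,'campos',np.round(ray(mm,(0,0))[0],3))
```

```text
keeper [ 0.4303 -0.2172  0.043 ]
pl [ 0.5865 -0.1081  0.034 ]
pr [ 0.6206 -0.1932  0.034 ]
nose [ 0.6062 -0.1477  0.0395]
cass [ 0.5169 -0.1815  0.    ]
grip [0.474  0.1717 0.1081] 0.0061
tongue [0.3876 0.1685 0.0451] 0.0002
hl [0.5572 0.2223 0.1008] 0.0046
hr [0.5666 0.1391 0.0914] 0.0031
press [0.5397 0.1775 0.1062] 0.0008
keeper [ 0.4332 -0.2178  0.0437] 0.0059
pl [ 0.5833 -0.1066  0.0379] 0.0057
pr [ 0.6155 -0.1894  0.0448] 0.0074
nose [ 0.6062 -0.1477  0.0394] 0.0001
side campos [ 0.25  -0.753  0.723]
top campos [0.43  0.082 1.284]
```

Run:
```python
from h import *
s=manip.read_state()
q=s['eef_rot'];T=R.from_quat([q[1],q[2],q[3],q[0]]);M=T.as_matrix();print(np.round(M,3))
m=cam('wrist');Rm=R.from_rotvec(m['rvec']).as_matrix();c=-Rm.T@np.array(m['tvec'])
print('cam in tool',np.round(M.T@(c-s['ee_pos']),4));print('cam axes in tool (cols x,y,z)\n',np.round(M.T@Rm.T,3))
# shadows; fit lid pose
```

```text
[[ 0.    -0.962  0.271]
 [ 0.     0.271  0.962]
 [-1.    -0.     0.   ]]
cam in tool [-0.1419  0.0739 -0.0002]
cam axes in tool (cols x,y,z)
 [[ 0.001 -0.292  0.956]
 [ 0.001 -0.956 -0.292]
 [ 1.     0.001 -0.001]]
```

View pics/wrist0.png

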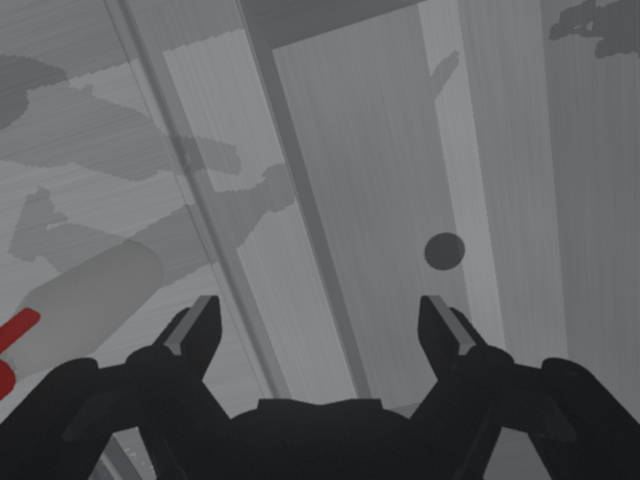

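Emit:
apply_moves(
  commands=[
    [[0.6,0,0.6,0,0,-0.059,-1],[0.6,-0.3,0.6,0,0,-0.059,-1],[0.5,-0.5,0.4,0,0,-0.059,-1],[0.4,-0.6,0,0,0,-0.059,-1],[0.3,-0.6,0,0,0,-0.059,-1],[0.3,-0.6,0,0,0,-0.059,-1],[0.3,-0.6,0,0,0,-0.059,-1],[0.3,-0.6,0,0,0,-0.059,-1],[0.3,-0.6,0,0,0,-0.059,-1],[0.3,-0.6,0,0,0,-0.059,-1],[0.3,-0.6,0,0,0,-0.059,-1],[0.2,-0.5,0,0,0,-0.059,-1],[0,-0.5,0,0,0,-0.059,-1],[0,-0.5,0,0,0,-0.059,-1],[0,-0.3,0,0,0,-0.059,-1]],
  ],
)

```text
time_s: 3.22
ee_pos: [0.4457, 0.1667, 0.3316]
eef_rot: [0.515, 0.49, 0.511, -0.484]
contact_force: [-0.1, -0.1, 1.1]
opening: 0.0855
```

Run:
```python
from h import *
s=st()
m,im=snap('wrist','w1.png'); json.dump({k:np.array(v).tolist() for k,v in m.items()},open('w1.json','w'))
for q in ['lid_grip','lid_tongue','lid_hole_left','lid_hole_right','lid_press','rack']:
    r=manip.spot_point('wrist',q)
    print(q,[(round(d['conf'],2),np.round(np.array(d['centre'])*[640,480],1).tolist()) for d in r[:2]])
```

```text
{'time_s': 3.225, 'joint_positions': [-1.0297, 0.0454, 0.6316, 1.9285, -0.0272, 1.1665, -1.9068], 'ee_pos': [0.4457, 0.1667, 0.3316], 'eef_rot': [0.5149, 0.4898, 0.5108, -0.4838], 'contact_force': [-0.0603, -0.0836, 1.1228], 'opening': 0.0855}
lid_grip [(0.63, [309.7, 184.3])]
lid_tongue [(0.62, [312.1, 237.9])]
lid_hole_left [(0.68, [263.4, 96.3])]
lid_hole_right [(0.95, [355.8, 100.9])]
lid_press [(0.57, [312.3, 114.5])]
rack [(0.7, [309.4, 167.0])]
```

View pics/w1.png

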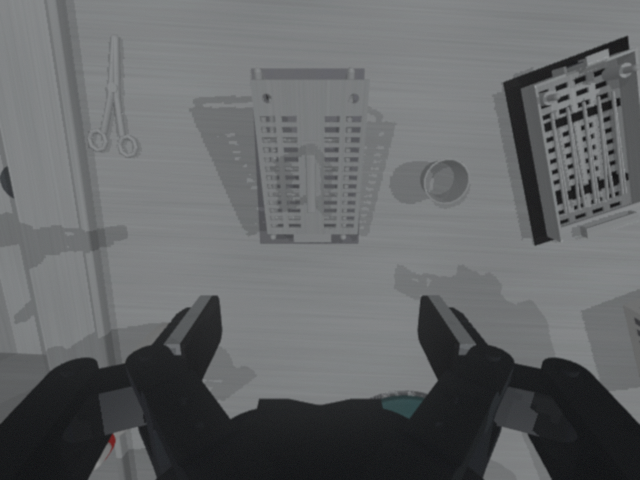

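```bash
cat >> h.py <<'E'
from scipy.optimize import least_squares
LP={'lid_grip':(0,0,.034),'lid_tongue':(-.103,0,0),'lid_hole_left':(.082,.045,0),'lid_hole_right':(.082,-.045,0),'lid_press':(.066,0,.004),'htl':(.082,.045,.004),'htr':(.082,-.045,.004)}
def fitlid(obs,tilt=None,f0=(.474,.17,.07,0.0)):
    # obs: list (model, name, uv, w)
    def res(p):
        Rm=R.from_euler('ZY',[p[3],-np.deg2rad(20 if tilt is None else tilt)]).as_matrix()
        r=[(proj(m,Rm@np.array(LP[n])+p[:3])[0]-uv)*w for m,n,uv,w in obs]
        r=np.concatenate(r); return np.append(r,(p[2]-.07)/.001)
    o=least_squares(res,f0,loss='soft_l1',f_scale=1.5); return o.x,res(o.x)
E
python3 - <<'E'
from h import *
t=cam('top');s=cam('side');w=json.load(open('w1.json'))
T={'lid_grip':(281.2,283),'lid_tongue':(283.9,320.1),'lid_hole_left':(260.1,245.3),'lid_hole_right':(297.4,242),'lid_press':(279.8,252.4)}
S={'lid_grip':(259.4,238.3),'lid_tongue':(225.2,267.9),'lid_hole_left':(285.4,224.3),'lid_hole_right':(299.8,243.6),'lid_press':(283.6,232.7)}
W={'lid_grip':(309.7,184.3),'lid_tongue':(312.1,237.9),'lid_hole_left':(263.4,96.3),'lid_hole_right':(355.8,100.9),'lid_press':(312.3,114.5)}
O=lambda m,D:[(m,k,np.array(v),1) for k,v in D.items()]
for o in (O(t,T),O(s,S),O(w,W),O(t,T)+O(s,S)+O(w,W)):
    p,r=fitlid(o);print(np.round(p,4),np.round(r,1).tolist())
    Rm=R.from_euler('ZY',[p[3],-np.deg2rad(20)]);print(' grip',np.round(Rm.apply(LP['lid_grip'])+p[:3],4))
E
python3 - <<'E'
import cv2
a=cv2.imread('pics/w1.png')[60:260,220:400];cv2.imwrite('pics/w1z.png',cv2.resize(a,None,fx=3,fy=3,interpolation=2))
E
```

```text
[0.4826 0.1748 0.0699 0.0747] [-0.5, 0.1, 0.7, 0.6, -1.0, -0.4, 1.5, 0.7, -0.4, -1.3, -0.1]
 grip [0.471  0.174  0.1019]
[0.4869 0.1819 0.07   0.0191] [-1.8, 0.0, 0.5, 0.5, 0.5, -0.6, -1.3, -1.9, 2.2, 1.7, -0.0]
 grip [0.4753 0.1817 0.1019]
[0.4812 0.1778 0.07   0.0313] [0.7, -0.3, -1.3, 2.2, 5.0, 0.5, -0.7, -2.1, -0.7, 0.2, -0.0]
 grip [0.4696 0.1775 0.1019]
[0.482  0.1772 0.0707 0.0413] [-1.8, 0.3, -1.7, 0.9, -0.9, -0.9, 1.6, 1.5, -0.6, -1.1, -3.2, 1.2, -0.9, 2.3, -1.3, 0.2, -2.4, -1.2, 0.8, 2.5, 1.4, -1.0, -0.1, 1.9, 4.8, 0.0, -0.7, -3.5, -0.7, -0.7, 0.7]
 grip [0.4704 0.1767 0.1027]
```

View pics/w1z.png

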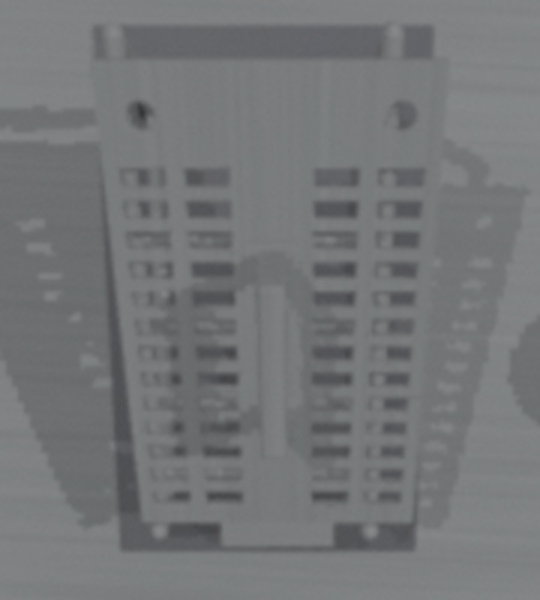

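```bash
cat >> h.py <<'E'
LP.update(c1=(.1,.06,.004),c2=(.1,-.06,.004),c3=(-.09,.06,.004),c4=(-.09,-.06,.004),t1=(-.103,.025,.004),t2=(-.103,-.025,.004))
E
python3 - <<'E'
from h import *
w=json.load(open('w1.json'))
W=dict(htl=(267,98.3),htr=(354.7,98.3),c1=(250.7,80),c2=(369,80),c3=(267.3,234.3),c4=(358.3,234),t1=(294,242),t2=(331.7,242))
p,r=fitlid([(w,k,np.array(v),1) for k,v in W.items()]);print(np.round(p,4),np.round(r,1).tolist())
Rm=R.from_euler('ZY',[p[3],-np.deg2rad(20)]);print(' grip',np.round(Rm.apply(LP['lid_grip'])+p[:3],4))
print(proj(w,Rm.apply([[.029,0,.039],[-.029,0,.039]])+p[:3]))
E
```

```text
[0.4813 0.1772 0.07   0.0543] [-0.1, 0.5, -0.4, 0.3, -0.6, -0.1, 1.4, -0.3, 0.4, -0.2, -0.5, 0.0, 0.4, -0.1, -0.4, -0.2, -0.0]
 grip [0.4697 0.1766 0.1019]
[[310.72453174 161.04676155]
 [311.56937866 208.77165598]]
```

Emit:
apply_moves(
  commands=[
    [[0.1,-1,0,0,0,0.05,-1],[0.1,-1,0,0,0,0.05,-1],[0,-1,0,0,0,0,-1],[0,-1,0,0,0,0,-1],[0,-1,0,0,0,0,-1],[0,-0.8,-0.2,0,0,0,-1],[0,0,-0.3,0,0,0,-1]],
  ],
)

```text
time_s: 4.45
ee_pos: [0.4593, -0.1804, 0.3025]
eef_rot: [0.595, 0.393, 0.586, -0.386]
contact_force: [0.8, 1.1, 0.4]
opening: 0.0855
```

Run:
```python
from h import *
s=st()
m,im=snap('wrist','w2.png'); json.dump({k:np.array(v).tolist() for k,v in m.items()},open('w2.json','w'))
for q in ['cassette','keeper','pin_left','pin_right','catch_nose']:
    r=manip.spot_point('wrist',q)
    print(q,[(round(d['conf'],2),np.round(np.array(d['centre'])*[640,480],1).tolist()) for d in r[:2]])
```

```text
{'time_s': 4.45, 'joint_positions': [-0.5834, 0.1414, 1.0007, 1.9493, -0.1413, 1.1048, -0.6914], 'ee_pos': [0.4593, -0.1804, 0.3025], 'eef_rot': [0.595, 0.3927, 0.5856, -0.3859], 'contact_force': [0.8229, 1.1046, 0.4167], 'opening': 0.0855}
cassette [(0.63, [338.5, 154.0])]
keeper [(0.62, [337.4, 233.9])]
pin_left [(0.98, [303.0, 71.8])]
pin_right [(0.65, [381.5, 75.5]), (0.23, [337.4, 59.8])]
catch_nose [(0.93, [339.3, 62.0])]
```

View pics/w2.png

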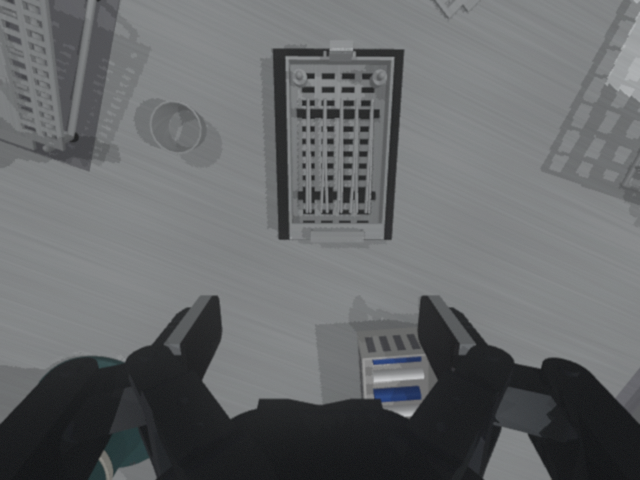

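Run:
```python
import cv2
a=cv2.imread('pics/w2.png');
b=cv2.resize(a[35:105,265:415],None,fx=5,fy=5,interpolation=2)
c=cv2.resize(a[195:250,265:415],None,fx=5,fy=5,interpolation=2)
cv2.imwrite('pics/w2z.png',cv2.convertScaleAbs(cv2.vconcat([b[:,:],c[:245]]),alpha=1.5))
```

```text
(no output)
```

View pics/w2z.png

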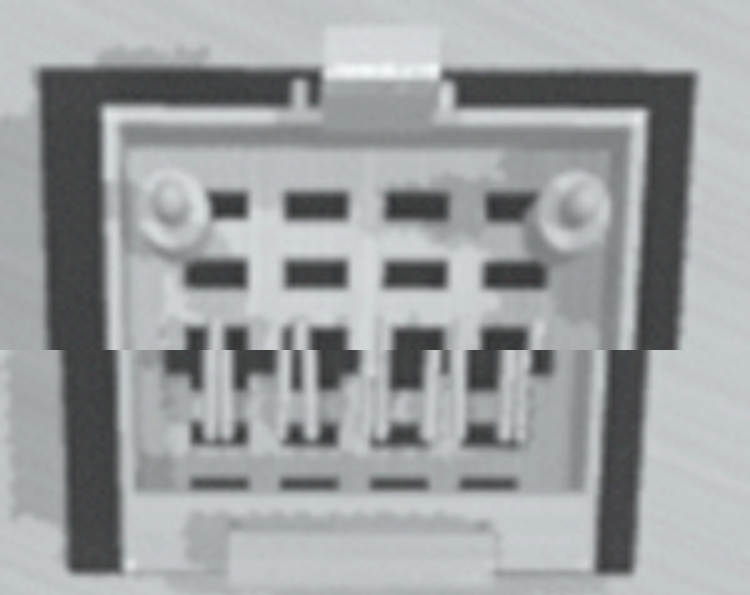

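```bash
cat >> h.py <<'E'
CP=dict(pl=(.082,.045,.034),pr=(.082,-.045,.034),r1=(.105,.06,.034),r2=(.105,-.06,.034),r3=(-.105,.06,.034),r4=(-.105,-.06,.034),k1=(-.094,.033,.043),k2=(-.094,-.033,.043),ptl=(.082,.045,.05),ptr=(.082,-.045,.05),keeper=(-.094,0,.043))
def fitc(obs,f0=(.52,-.18,0.37),freez=False):
    def res(p):
        Rm=R.from_euler('z',p[2]); z=p[3] if freez else 0
        return np.concatenate([(proj(m,Rm.apply(CP[n])+[p[0],p[1],z])[0]-uv)*w for m,n,uv,w in obs])
    o=least_squares(res,list(f0)+([0] if freez else []),loss='soft_l1',f_scale=1.5); return o.x,res(o.x)
E
python3 - <<'E'
from h import *
w=json.load(open('w2.json'));t=cam('top')
W=dict(pl=(299.6,77.4),pr=(380,77.4),r1=(285.6,56.4),r2=(394.6,56.4),r3=(289.4,239.4),r4=(383.6,239.4),k1=(310.8,230),k2=(364.4,230))
O=[(w,k,np.array(v),1) for k,v in W.items()]
for fz in (0,1):
    p,r=fitc(O,freez=fz);print(np.round(p,4),dict(zip(W,np.round(r.reshape(-1,2),1).tolist())))
    Rm=R.from_euler('z',p[2]); z=p[3] if fz else 0
    print(proj(w,Rm.apply([CP['ptl'],CP['ptr'],(-.105,.06,0),(.105,.06,0)])+[p[0],p[1],z]))
Tt=dict(keeper=(450.1,304.8),pl=(402.6,237.8),pr=(438.2,224.3))
p,r=fitc([(t,k,np.array(v),1) for k,v in Tt.items()]);print('top',np.round(p,4),np.round(r,1))
a=cv2.imread('pics/top0.png')[195:335,370:495];cv2.imwrite('pics/t0z.png',cv2.resize(a,None,fx=4,fy=4,interpolation=2))
E
```

```text
[ 0.521  -0.1811  0.4026] {'pl': [-0.0, 0.5], 'pr': [-0.1, 0.9], 'r1': [0.0, -1.3], 'r2': [-0.0, -0.8], 'r3': [0.3, -1.1], 'r4': [0.3, -1.1], 'k1': [-0.0, 1.8], 'k2': [-0.4, 1.9]}
[[298.82456296  75.31189658]
 [382.53725006  75.69351152]
 [291.65166566 231.2675188 ]
 [288.18468721  61.90746216]]
[ 0.5211 -0.1811  0.4026 -0.001 ] {'pl': [0.1, 0.6], 'pr': [-0.2, 1.0], 'r1': [0.2, -1.2], 'r2': [-0.2, -0.7], 'r3': [0.4, -1.4], 'r4': [0.2, -1.3], 'k1': [0.0, 1.5], 'k2': [-0.4, 1.6]}
[[298.92353057  75.40519413]
 [382.42654186  75.78552891]
 [291.74362066 231.03403664]
 [288.29737433  62.02133584]]
top [ 0.5253 -0.1814  0.3768] [-0.5 -3.3  0.6  0.6 -0.   1. ]
```

View pics/t0z.png

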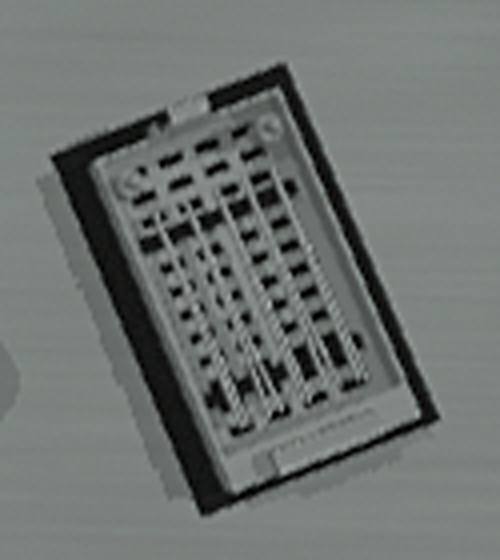

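Run:
```python
from h import *
t=cam('top')
Tt=dict(pl=(403,240.7),pr=(437.5,226.8),r1=(393.3,235),r2=(440,218),r3=(428,318),r4=(475.5,298.8))
p,r=fitc([(t,k,np.array(v),1) for k,v in Tt.items()]);print('top',np.round(p,4),dict(zip(Tt,np.round(r.reshape(-1,2),1).tolist())))
```

```text
top [ 0.5193 -0.1823  0.396 ] {'pl': [0.0, 0.8], 'pr': [0.3, 0.9], 'r1': [0.2, -0.1], 'r2': [-0.2, -1.4], 'r3': [0.0, -0.3], 'r4': [-0.4, -0.1]}
```

Emit:
apply_moves(
  commands=[
    [[0,1,0,0,0,-0.056,-1],[0,1,0,0,0,-0.056,-1],[0,1,0,0,0,0,-1],[0,1,-0.2,0.003,-0.055,0,-1],[0,1,-0.4,0.003,-0.056,0,-1],[-0.1,0.95,-0.4,0,0,0,-1],[-0.1,0,-0.5,0,0,0,-1],[0,0,0,0,0,0,-1]],
  ],
)

```text
time_s: 5.75
ee_pos: [0.4508, 0.1475, 0.2247]
eef_rot: [0.613, 0.541, 0.44, -0.371]
contact_force: [0.4, -0.2, 0.3]
opening: 0.0854
```

```bash
cat >> h.py <<'E'
def Tm(s):
    q=s['eef_rot'];return R.from_quat([q[1],q[2],q[3],q[0]]).as_matrix()
def delta(pos,Mt,s=None):
    s=s or manip.read_state(); M=Tm(s)
    rv=R.from_matrix(Mt@M.T).as_rotvec()
    print('shift units',np.round((np.array(pos)-s['ee_pos'])/.06,3),'mm',np.round((np.array(pos)-s['ee_pos'])*1e3,1),'turn units',np.round(rv/np.pi,4),'deg',np.round(np.rad2deg(rv),2))
def lidR(yaw,tilt): return R.from_euler('ZY',[yaw,-np.deg2rad(tilt)]).as_matrix()
def toolR(L): # tool axes from lid R: x=-lid z, z=-lid y, y = z cross x
    x=-L[:,2];z=-L[:,1];return np.stack([x,np.cross(z,x),z],1)
E
python3 - <<'E'
from h import *
s=st(); L=lidR(.0543,20); M=toolR(L)
g=np.array([.4813,.1772,.07])+L@[0,0,.034]
tcp=g+.019*M[:,0]; print(tcp)
delta(tcp-.08*M[:,0],M); delta(tcp,M)
m,im=snap('wrist','w3.png'); json.dump({k:np.array(v).tolist() for k,v in m.items()},open('w3.json','w'))
for q in ['lid_grip','lid_hole_left','lid_hole_right']:
    r=manip.spot_point('wrist',q)
    print(q,[(round(d['conf'],2),np.round(np.array(d['centre'])*[640,480],1).tolist()) for d in r[:2]])
print(proj(m,[np.array([.4813,.1772,.07])+L@np.array(LP[k]) for k in ('lid_grip','lid_hole_left','lid_hole_right','htl','htr')]))
E
```

```text
{'time_s': 5.75, 'joint_positions': [-1.0745, -0.0091, 0.6073, 2.2864, 0.265, 0.5589, -2.0976], 'ee_pos': [0.4508, 0.1475, 0.2247], 'eef_rot': [0.6135, 0.541, 0.4396, -0.371], 'contact_force': [0.4351, -0.1836, 0.3465], 'opening': 0.0854}
[0.47617726 0.17692156 0.08409539]
shift units [-0.033  0.465 -1.09 ] mm [ -2.   27.9 -65.4] turn units [ 0.009  -0.0006 -0.0267] deg [ 1.62 -0.11 -4.81]
shift units [ 0.422  0.49  -2.343] mm [  25.3   29.4 -140.6] turn units [ 0.009  -0.0006 -0.0267] deg [ 1.62 -0.11 -4.81]
lid_grip [(0.87, [281.4, 253.0])]
lid_hole_left [(0.57, [236.8, 143.0])]
lid_hole_right [(0.72, [345.0, 154.0])]
[[283.10462579 252.30912623]
 [240.2200514  144.22372626]
 [345.01271474 153.95987743]
 [239.14548986 144.37625053]
 [345.34742182 154.24136532]]
```

View pics/w3.png

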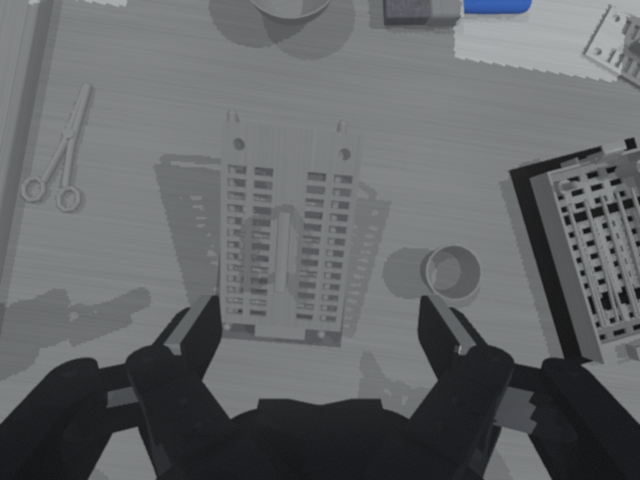

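Emit:
apply_moves(
  commands=[
    [[0,0.3,-0.4,0.005,0,-0.015,-1],[0,0.17,-0.5,0.004,0,-0.012,-1],[0,0,-0.2,0,0,0,-1],[0,0,0,0,0,0,-1]],
  ],
)

```text
time_s: 6.45
ee_pos: [0.4591, 0.1768, 0.1656]
eef_rot: [0.587, 0.577, 0.417, -0.387]
contact_force: [0.7, 0.1, 1.2]
opening: 0.0854
```

Run:
```python
from h import *
s=st(); L=lidR(.0543,20); M=toolR(L)
g=np.array([.4813,.1772,.07])+L@[0,0,.034]
tcp=g+.019*M[:,0]
delta(tcp-.08*M[:,0],M); delta(tcp,M)
m,im=snap('wrist','w4.png')
print(proj(m,[np.array([.4813,.1772,.07])+L@np.array(LP[k]) for k in ('lid_grip','lid_hole_left','lid_hole_right','htl','htr')]))
```

```text
{'time_s': 6.45, 'joint_positions': [-1.0709, 0.1587, 0.5865, 2.316, 0.1701, 0.3667, -2.1841], 'ee_pos': [0.4591, 0.1768, 0.1656], 'eef_rot': [0.5867, 0.5768, 0.4166, -0.3868], 'contact_force': [0.7371, 0.1252, 1.2047], 'opening': 0.0854}
shift units [-0.17  -0.023 -0.106] mm [-10.2  -1.4  -6.4] turn units [-0.0041  0.0041  0.0037] deg [-0.75  0.73  0.67]
shift units [ 0.285  0.002 -1.359] mm [ 17.1   0.1 -81.6] turn units [-0.0041  0.0041  0.0037] deg [-0.75  0.73  0.67]
[[320.77420954 272.27739605]
 [254.05757596 143.3381747 ]
 [385.00286421 141.45023124]
 [252.9162566  143.41022118]
 [386.0715219  141.49064772]]
```

View pics/w4.png

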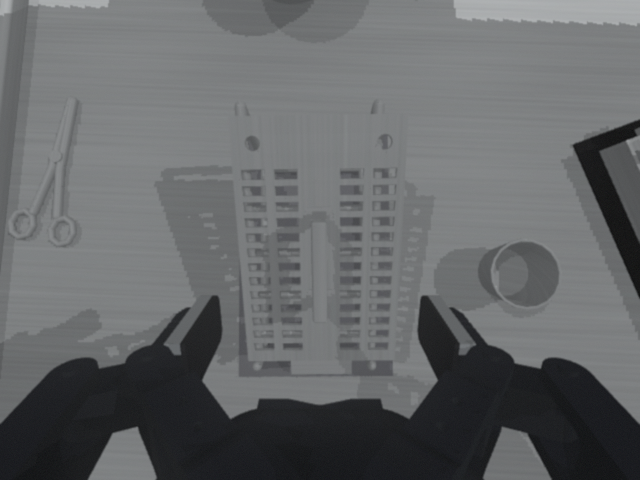

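Emit:
apply_moves(
  commands=[
    [[0.05,0,-0.4,-0.002,0.002,0.002,-1],[0.1,0,-0.4,-0.002,0.002,0.002,-1],[0,0,0,0,0,0,-1]],
  ],
)

```text
time_s: 6.88
ee_pos: [0.4719, 0.1784, 0.1217]
eef_rot: [0.589, 0.572, 0.42, -0.386]
contact_force: [-0.7, -0.0, 0.0]
opening: 0.0851
```

Run:
```python
from h import *
s=st(); L=lidR(.0543,20); M=toolR(L)
g=np.array([.4813,.1772,.07])+L@[0,0,.034]
tcp=g+.019*M[:,0]
delta(tcp,M)
```

```text
{'time_s': 6.875, 'joint_positions': [-0.9607, 0.2814, 0.4995, 2.3127, 0.0461, 0.2536, -2.0602], 'ee_pos': [0.4719, 0.1784, 0.1217], 'eef_rot': [0.5895, 0.5716, 0.4205, -0.386], 'contact_force': [-0.7177, -0.0307, 0.0125], 'opening': 0.0851}
shift units [ 0.071 -0.025 -0.627] mm [  4.2  -1.5 -37.6] turn units [-0.0024  0.0023 -0.0001] deg [-0.43  0.42 -0.01]
```

Emit:
apply_moves(
  commands=[
    [[0,-0.02,-0.3,-0.002,0.006,0,-1],[0.02,0,-0.27,0,0.004,0,-1],[0,0,0,0,0,0,-1]],
  ],
)

```text
time_s: 7.25
ee_pos: [0.4759, 0.1783, 0.0919]
eef_rot: [0.584, 0.566, 0.427, -0.394]
contact_force: [-0.1, -0.2, 0.3]
opening: 0.0854
```

Run:
```python
from h import *
s=st(); L=lidR(.0543,20); M=toolR(L)
g=np.array([.4813,.1772,.07])+L@[0,0,.034]
Ms=Tm(s); gp=s['ee_pos']-.019*Ms[:,0]
print('grasp err in lid frame mm',np.round(L.T@(gp-g)*1e3,1)); delta(g+.019*Ms[:,0],M)
```

```text
{'time_s': 7.25, 'joint_positions': [-0.862, 0.3534, 0.4082, 2.2989, -0.0176, 0.2126, -2.0], 'ee_pos': [0.4759, 0.1783, 0.0919], 'eef_rot': [0.5841, 0.5665, 0.4274, -0.394], 'contact_force': [-0.1356, -0.1818, 0.2516], 'opening': 0.0854}
grasp err in lid frame mm [2.9 1.2 7.4]
shift units [-0.002 -0.021 -0.132] mm [-0.1 -1.2 -7.9] turn units [-0.002  -0.0059  0.0004] deg [-0.35 -1.06  0.07]
```

Emit:
apply_moves(
  commands=[
    [[0,-0.02,-0.13,0,0,0,-1],[0,0,0,0,0,0,-1]],
  ],
)

```text
time_s: 7.5
ee_pos: [0.4769, 0.1776, 0.086]
eef_rot: [0.584, 0.568, 0.427, -0.393]
contact_force: [0.6, 0.3, -0.2]
opening: 0.0855
```

Run:
```python
from h import *
s=st(); L=lidR(.0543,20); M=toolR(L)
g=np.array([.4813,.1772,.07])+L@[0,0,.034]
Ms=Tm(s); gp=s['ee_pos']-.019*Ms[:,0]
print('grasp err in lid frame mm',np.round(L.T@(gp-g)*1e3,1)); delta(g+.019*Ms[:,0],M)
snap('wrist','w5.png')
```

```text
{'time_s': 7.5, 'joint_positions': [-0.8477, 0.3663, 0.3955, 2.3021, -0.025, 0.1917, -1.9931], 'ee_pos': [0.4769, 0.1776, 0.086], 'eef_rot': [0.5842, 0.5678, 0.4269, -0.3926], 'contact_force': [0.5609, 0.2932, -0.2319], 'opening': 0.0855}
grasp err in lid frame mm [1.6 0.5 1.6]
shift units [-0.016 -0.009 -0.034] mm [-1.  -0.5 -2. ] turn units [-0.0027 -0.0048  0.0004] deg [-0.48 -0.87  0.08]
```

View pics/w5.png

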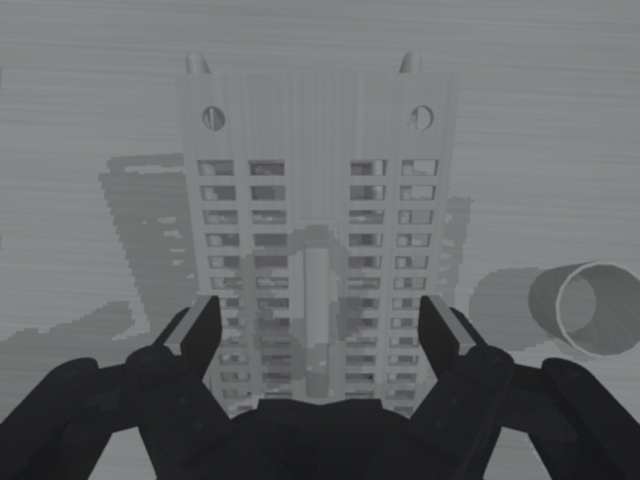

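Emit:
apply_moves(
  commands=[
    [[0,0,-0.02,0,0,0,1],[0,0,0,0,0,0,1],[0,0,0,0,0,0,1],[0,0,0,0,0,0,1],[0,0,0,0,0,0,1],[0,0,0,0,0,0,1]],
  ],
  force=60,
)

```text
time_s: 8.3
ee_pos: [0.4773, 0.1783, 0.0859]
eef_rot: [0.584, 0.568, 0.427, -0.392]
contact_force: [0.4, -0.3, -0.1]
opening: 0.0088
```

Run:
```python
from h import *
s=st(); snap('wrist','w6.png')
```

```text
{'time_s': 8.3, 'joint_positions': [-0.8472, 0.367, 0.3943, 2.302, -0.0256, 0.1891, -1.9928], 'ee_pos': [0.4773, 0.1783, 0.0859], 'eef_rot': [0.5843, 0.5683, 0.4269, -0.3917], 'contact_force': [0.4212, -0.3125, -0.0726], 'opening': 0.0088}
```

View pics/w6.png

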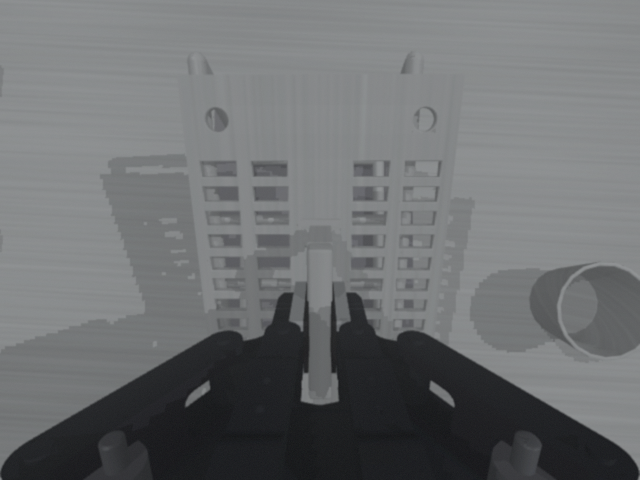

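Emit:
apply_moves(
  commands=[
    [[0,0,0.2,0,0,0,1],[0,0,0.4,0,0,0,1],[0,0,0.6,0,0,0,1],[0,0,0.5,0,0,0,1],[0,0,0.3,0,0,0,1],[0,0,0,0,0,0,1]],
  ],
)

```text
time_s: 9.1
ee_pos: [0.4744, 0.1758, 0.2097]
eef_rot: [0.583, 0.567, 0.427, -0.395]
contact_force: [-0.1, 0.1, -2.8]
opening: 0.0086
```

Run:
```python
from h import *
s=st(); snap('wrist','w7.png')
# target pre pose over cassette
```

```text
{'time_s': 9.1, 'joint_positions': [-1.0237, 0.1015, 0.5579, 2.225, 0.1448, 0.53, -2.1116], 'ee_pos': [0.4744, 0.1758, 0.2097], 'eef_rot': [0.5831, 0.567, 0.4274, -0.3946], 'contact_force': [-0.0659, 0.0892, -2.8093], 'opening': 0.0086}
```

View pics/w7.png

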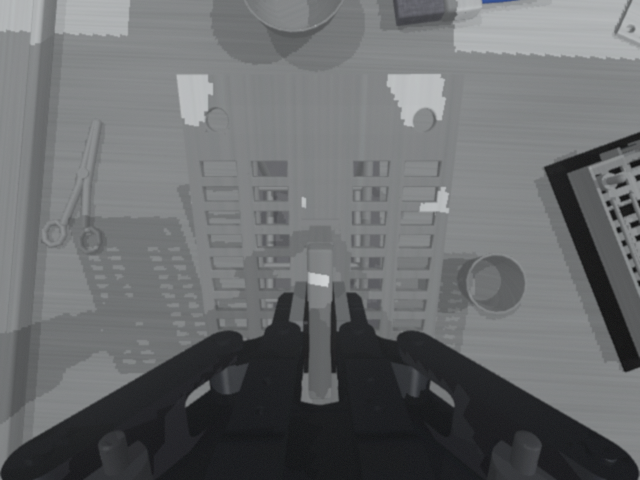

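Run:
```python
import cv2
a=cv2.imread('pics/w7.png');b=cv2.imread('pics/w6.png')
f=lambda a:cv2.convertScaleAbs(cv2.hconcat([cv2.resize(a[60:140,170:240],None,fx=5,fy=5,interpolation=2),cv2.resize(a[60:140,400:470],None,fx=5,fy=5,interpolation=2)]),alpha=1.6)
cv2.imwrite('pics/z7.png',cv2.resize(cv2.vconcat([f(b)[:],]),None,fx=1,fy=1))
```

```text
(no output)
```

View pics/z7.png

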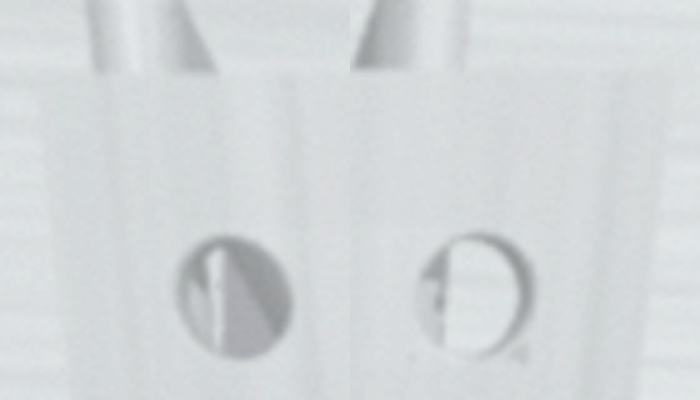

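```bash
cat >> h.py <<'E'
def wtool():
    # wrist camera model expressed in tool frame
    s=manip.read_state();m=cam('wrist');M=Tm(s);Rm=R.from_rotvec(m['rvec']).as_matrix()
    Rc=Rm@M; t=Rm@np.array(s['ee_pos'])+np.array(m['tvec'])
    return dict(m,rvec=R.from_matrix(Rc).as_rotvec(),tvec=t)
NOM=np.array([[0,0,-1.],[1,0,0],[0,-1,0]]) # lid->tool
def fitgrasp(obs,prior,sig=(.003,.003,.0015,.7,1,.3)):
    m=wtool()
    def pose(p):
        # p: offset of lid grip rel to grasp point in lid axes (m), tilt (deg, + raises +x end), yaw deg, roll
        Rl=NOM@R.from_euler('zyx',[p[4],-p[3],p[5]],degrees=True).as_matrix()
        o=np.array([-.019,0,0])+NOM@np.array(p[:3])-Rl@np.array([0,0,.034]); return Rl,o
    def res(p):
        Rl,o=pose(p)
        return np.concatenate([np.concatenate([(proj(m,Rl@np.array(LP[n])+o)[0]-uv) for n,uv in obs]),(np.array(p)-prior)/np.array(sig)])
    o=least_squares(res,prior); return o.x,res(o.x),pose(o.x)
E
python3 - <<'E'
from h import *
obs=[('htl',(216.8,119.4)),('htr',(425.2,119.2)),('c1',(178,74.4)),('c2',(463.6,74))]
L=lidR(.0543,20); 
q=[.5843,.5683,.4269,-.3917];Mg=R.from_quat([q[1],q[2],q[3],q[0]]).as_matrix();p=np.array([.4773,.1783,.0859])
g=np.array([.4813,.1772,.07])+L@[0,0,.034]
rel=NOM.T@Mg.T@L; e=R.from_matrix(rel).as_euler('zyx',degrees=True); off=NOM.T@Mg.T@(g-(p-.019*Mg[:,0]))
print('from world: off',np.round(off*1e3,2),'yaw,-tilt,roll',np.round(e,2))
prior=np.array([off[0],0,off[2],-e[1],0,0])
x,r,(Rl,o)=fitgrasp([(n,np.array(u)) for n,u in obs],prior)
print(np.round(x[:3]*1e3,2),np.round(x[3:],2),np.round(r,2))
np.savez('grasp.npz',Rl=Rl,o=o)
Rl0=NOM@R.from_euler('zyx',[0,-prior[3],0],degrees=True).as_matrix()
E
```

```text
from world: off [-1.97 -1.15 -1.3 ] yaw,-tilt,roll [ 0.23 -0.75 -0.55]
[-1.75 -1.21 -2.25] [ 0.27  0.14 -0.01] [ 0.47  0.24 -0.7   0.21 -0.48 -0.23  0.65 -0.14  0.07 -0.4  -0.63 -0.69
  0.14 -0.02]
```

```bash
cat >> h.py <<'E'
CX,CY,CYAW=.521,-.1811,.4026
def target(tilt,tx,tz,ty=0,dyaw=0,c=None):
    """lid with tongue end underside at cassette x=tx,z=tz (m), tilt deg -> tool pos, rot"""
    cx,cy,cyaw=c or (CX,CY,CYAW)
    g=np.load('grasp.npz'); C=R.from_euler('z',cyaw).as_matrix()
    L=R.from_euler('ZY',[cyaw+dyaw,-np.deg2rad(tilt)]).as_matrix()
    lo=C@np.array([tx,ty,tz])+[cx,cy,0]-L@np.array([-.103,0,0])
    M=L@g['Rl'].T
    return lo-M@g['o'],M
def tilt_tx(tilt):
    th=np.deg2rad(tilt); # hole mid thickness at x=82
    return .082-(.185*np.cos(th)-.002*np.sin(th))
E
python3 - <<'E'
from h import *
s=st()
p,M=target(12,-.080,.075);print(np.round(p,4));delta(p,M)
E
```

```text
{'time_s': 9.15, 'joint_positions': [-1.0232, 0.1028, 0.5574, 2.226, 0.1445, 0.5297, -2.1114], 'ee_pos': [0.4738, 0.1754, 0.2087], 'eef_rot': [0.5831, 0.5665, 0.4276, -0.3953], 'contact_force': [-0.5416, -0.6914, -2.3504], 'opening': 0.0088}
[ 0.5378 -0.1726  0.1136]
shift units [ 1.067 -5.801 -1.585] mm [  64.  -348.1  -95.1] turn units [-0.011   0.0381  0.1113] deg [-1.97  6.85 20.03]
```

Emit:
apply_moves(
  commands=[
    [[0.1,-0.4,0,-0.003,0.01,0.028,1],[0.2,-0.7,0,-0.003,0.01,0.028,1],[0.2,-0.7,0,-0.003,0.01,0.028,1],[0.2,-0.7,0,-0.002,0.008,0.027,1],[0.2,-0.7,0,0,0,0,1],[0.1,-0.7,0,0,0,0,1],[0,-0.7,-0.2,0,0,0,1],[0,-0.6,-0.2,0,0,0,1],[0,-0.4,-0.2,0,0,0,1],[0,0,0,0,0,0,1]],
  ],
)

```text
time_s: 10.4
ee_pos: [0.5235, -0.1641, 0.1584]
eef_rot: [0.622, 0.445, 0.549, -0.337]
contact_force: [-0.0, 0.0, -2.4]
opening: 0.0088
```

Run:
```python
from h import *
s=st()
p,M=target(12,-.080,.075);delta(p,M)
snap('wrist','w8.png');snap('side','s8.png')
```

```text
{'time_s': 10.4, 'joint_positions': [-0.1687, 0.3604, 0.5799, 2.0504, -0.5043, 0.7115, -0.4354], 'ee_pos': [0.5235, -0.1641, 0.1584], 'eef_rot': [0.6221, 0.4449, 0.5493, -0.3367], 'contact_force': [-0.021, 0.0318, -2.3698], 'opening': 0.0088}
shift units [ 0.239 -0.141 -0.746] mm [ 14.3  -8.5 -44.8] turn units [ 0.0029 -0.0057  0.0021] deg [ 0.51 -1.03  0.37]
```

View pics/w8.png

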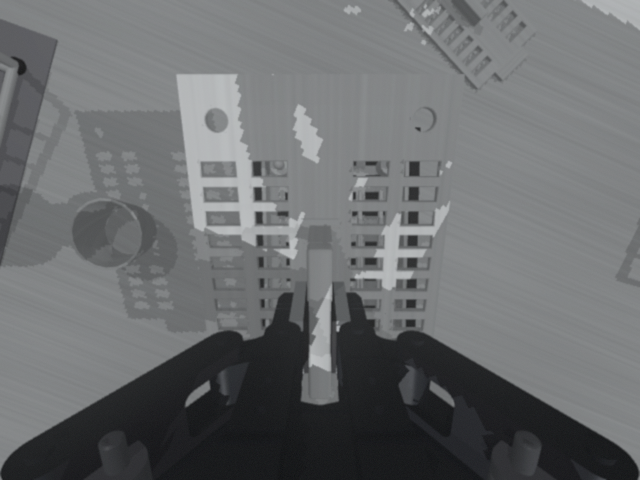

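View pics/s8.png

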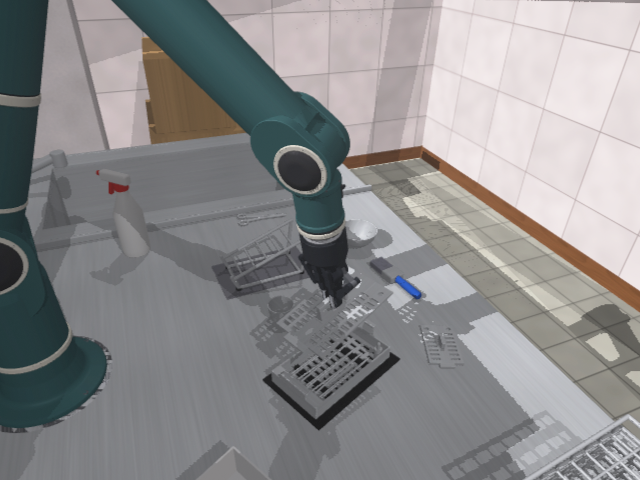

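Emit:
apply_moves(
  commands=[
    [[0.12,-0.07,-0.3,0.003,-0.006,0.002,1],[0.12,-0.07,-0.3,0,0,0,1],[0,0,-0.2,0,0,0,1],[0,0,0,0,0,0,1]],
  ],
)

```text
time_s: 11.0
ee_pos: [0.5405, -0.1637, 0.1106]
eef_rot: [0.628, 0.448, 0.549, -0.322]
contact_force: [0.0, 0.2, -2.4]
opening: 0.0089
```

Run:
```python
from h import *
s=st()
p,M=target(12,-.080,.060);delta(p,M)
p,M=target(12,-.080,.036);delta(p,M)
m,_=snap('wrist','w9.png');ms,_=snap('side','s9.png')
for n in ('w9','s9'):
    a=cv2.imread(f'pics/{n}.png')
    if n=='s9': a=cv2.resize(a[270:420,250:410],None,fx=4,fy=4,interpolation=2)
    else: a=cv2.resize(a[50:250,160:480],None,fx=2.5,fy=2.5,interpolation=2)
    cv2.imwrite(f'pics/{n}z.png',a)
# expected pixels in side for cassette keeper & tongue
C=R.from_euler('z',CYAW).as_matrix()
print(proj(ms,[C@np.array(CP[k])+[CX,CY,0] for k in ('keeper','k1','k2','ptl','ptr')]))
print(proj(m,[C@np.array(CP[k])+[CX,CY,0] for k in ('ptl','ptr')]))
```

```text
{'time_s': 11.0, 'joint_positions': [-0.0867, 0.4547, 0.4944, 2.0494, -0.6362, 0.6282, -0.2993], 'ee_pos': [0.5405, -0.1637, 0.1106], 'eef_rot': [0.6282, 0.4475, 0.5489, -0.3221], 'contact_force': [0.0016, 0.2469, -2.3599], 'opening': 0.0089}
shift units [-0.045 -0.148 -0.2  ] mm [ -2.7  -8.9 -12. ] turn units [-0.0015  0.0013 -0.004 ] deg [-0.26  0.23 -0.73]
shift units [-0.045 -0.148 -0.6  ] mm [ -2.7  -8.9 -36. ] turn units [-0.0015  0.0013 -0.004 ] deg [-0.26  0.23 -0.73]
[[298.01824002 382.10823088]
 [285.91175602 371.97780194]
 [310.67563333 392.69964814]
 [345.1537494  320.3580832 ]
 [378.78958357 342.86331507]]
[[261.65058962 184.49939913]
 [404.02598491 186.09909481]]
```

View pics/s9z.png

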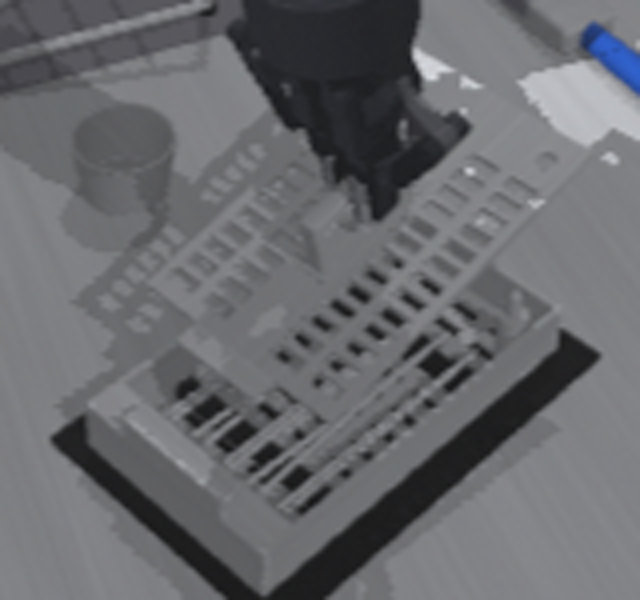

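View pics/w9z.png

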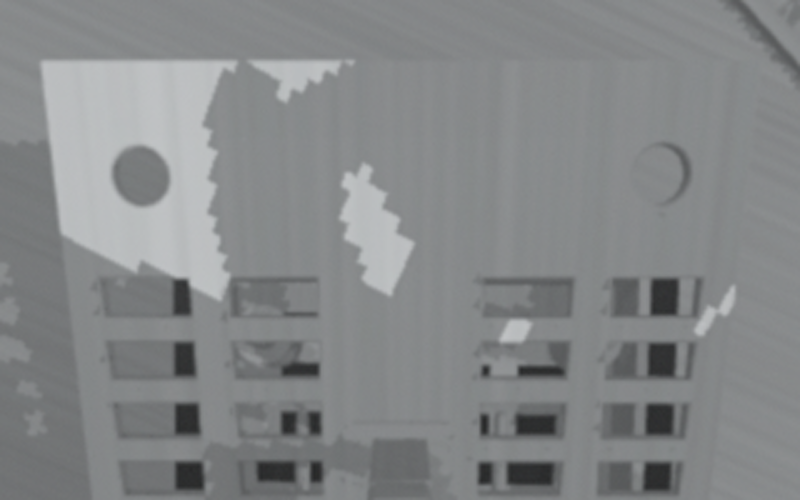

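Emit:
apply_moves(
  commands=[
    [[-0.045,-0.15,-0.15,-0.001,0.001,-0.004,1],[0,0,-0.2,0,0,0,1],[0,0,-0.1,0,0,0,1],[0,0,0,0,0,0,1]],
  ],
)

```text
time_s: 11.6
ee_pos: [0.5388, -0.174, 0.084]
eef_rot: [0.627, 0.45, 0.545, -0.328]
contact_force: [0.1, 0.5, -2.2]
opening: 0.009
```

```bash
cat > look.py <<'E'
import sys
from h import *
n=sys.argv[1];s=st()
for a in sys.argv[2:]:
    v=list(map(float,a.split(',')));print(v);p,M=target(v[0],v[1]/1e3,v[2]/1e3,(v[3] if len(v)>3 else 0)/1e3);delta(p,M)
g=np.load('grasp.npz');M=Tm(s);L=M@g['Rl'];o=M@g['o']+s['ee_pos'];C=R.from_euler('z',CYAW).as_matrix()
f=lambda P:np.round((C.T@(L@np.array(P)+o-[CX,CY,0]))*1e3,1)
e=R.from_matrix(C.T@L).as_euler('ZYX',degrees=True)
print('cass frame: tongue',f((-.103,0,0)),'holeL',f(LP['lid_hole_left']),'holeR',f(LP['lid_hole_right']),'yaw,tilt,roll',np.round(e*[1,-1,1],2))
m,_=snap('wrist','w'+n+'.png');ms,_=snap('side','s'+n+'.png')
a=cv2.imread(f'pics/s{n}.png');b=cv2.imread(f'pics/w{n}.png')
cv2.imwrite(f'pics/z{n}.png',cv2.hconcat([cv2.resize(a[280:410,260:410],(450,390),interpolation=2),cv2.resize(b[50:250,165:335+145],(350,390)) if 0 else cv2.resize(b[60:250,165:335],(349,390),interpolation=2)]))
E
python3 look.py 10 12,-80,36 12,-103,35.5
```

```text
{'time_s': 11.6, 'joint_positions': [-0.0405, 0.5001, 0.4598, 2.0572, -0.689, 0.58, -0.2444], 'ee_pos': [0.5388, -0.174, 0.084], 'eef_rot': [0.6271, 0.4501, 0.5448, -0.3275], 'contact_force': [0.1084, 0.5041, -2.2365], 'opening': 0.009}
[12.0, -80.0, 36.0]
shift units [-0.016  0.024 -0.156] mm [-0.9  1.4 -9.4] turn units [-0.      0.0015  0.0004] deg [-0.01  0.27  0.07]
[12.0, -103.0, 35.5]
shift units [-0.368 -0.126 -0.165] mm [-22.1  -7.6  -9.9] turn units [-0.      0.0015  0.0004] deg [-0.01  0.27  0.07]
cass frame: tongue [-79.5  -1.6  45. ] holeL [101.3  43.2  84.1] holeR [101.2 -46.8  84.3] yaw,tilt,roll [-0.05 12.25 -0.1 ]
```

View pics/z10.png

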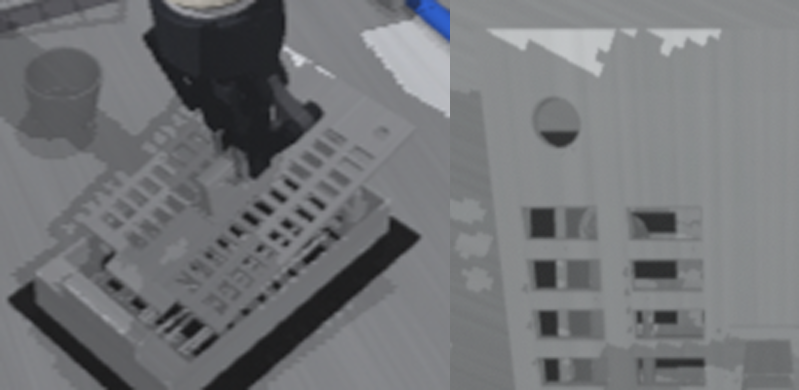

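Emit:
apply_moves(
  commands=[
    [[-0.02,0.022,-0.12,0,0.0015,0,1],[-0.01,0,-0.045,0,0,0,1],[0,0,0,0,0,0,1]],
  ],
)

```text
time_s: 12.08
ee_pos: [0.5376, -0.1726, 0.0744]
eef_rot: [0.626, 0.449, 0.546, -0.328]
contact_force: [0.5, 0.1, -2.4]
opening: 0.0084
```

```bash
python3 look.py 11 12,-92,35.5 12,-102,35.5
```

```text
{'time_s': 12.075, 'joint_positions': [-0.0325, 0.5151, 0.4468, 2.0617, -0.7041, 0.5643, -0.2309], 'ee_pos': [0.5376, -0.1726, 0.0744], 'eef_rot': [0.6264, 0.4493, 0.5459, -0.3282], 'contact_force': [0.5042, 0.0809, -2.3657], 'opening': 0.0084}
[12.0, -92.0, 35.5]
shift units [-0.18  -0.079 -0.005] mm [-10.8  -4.7  -0.3] turn units [0.0001 0.0004 0.0003] deg [0.01 0.08 0.05]
[12.0, -102.0, 35.5]
shift units [-0.334 -0.144 -0.005] mm [-20.   -8.6  -0.3] turn units [0.0001 0.0004 0.0003] deg [0.01 0.08 0.05]
cass frame: tongue [-80.1   0.2  35.7] holeL [100.8  45.   74.3] holeR [100.7 -45.   74.4] yaw,tilt,roll [-0.04 12.07 -0.04]
```

View pics/z11.png

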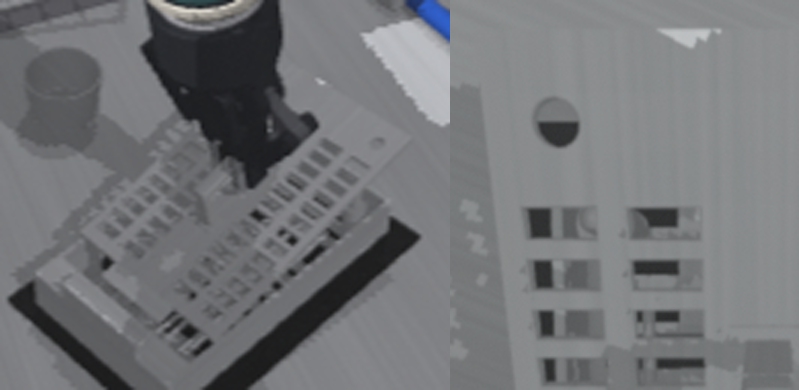

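Emit:
apply_moves(
  commands=[
    [[-0.09,-0.04,-0.003,0,0,0,1],[-0.09,-0.04,0,0,0,0,1],[0,0,0,0,0,0,1]],
  ],
)

```text
time_s: 12.55
ee_pos: [0.5261, -0.1781, 0.0747]
eef_rot: [0.627, 0.449, 0.546, -0.328]
contact_force: [1.3, 0.4, -1.8]
opening: 0.0091
```

```bash
python3 look.py 12 12,-102,35.5
```

```text
{'time_s': 12.55, 'joint_positions': [-0.0158, 0.5027, 0.4447, 2.082, -0.7065, 0.557, -0.2083], 'ee_pos': [0.5261, -0.1781, 0.0747], 'eef_rot': [0.6266, 0.4494, 0.5456, -0.3283], 'contact_force': [1.3178, 0.4043, -1.7832], 'opening': 0.0091}
[12.0, -102.0, 35.5]
shift units [-0.142 -0.053 -0.01 ] mm [-8.5 -3.2 -0.6] turn units [0.0002 0.0007 0.0004] deg [0.03 0.12 0.07]
cass frame: tongue [-92.9  -0.3  35.9] holeL [88.1 44.5 74.6] holeR [ 88.  -45.5  74.8] yaw,tilt,roll [-0.05 12.1  -0.08]
```

View pics/z12.png

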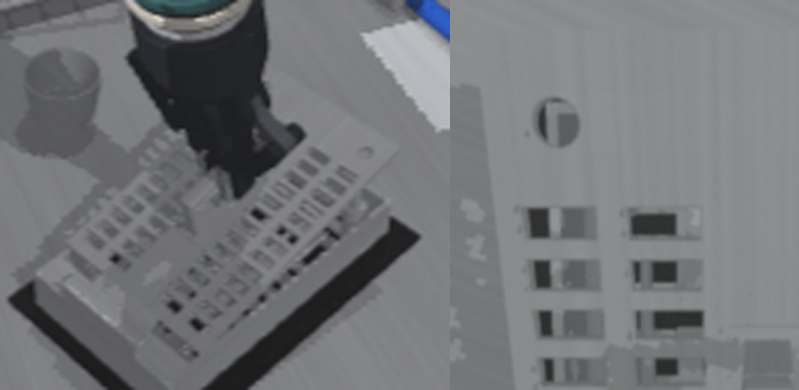

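Emit:
apply_moves(
  commands=[
    [[-0.06,-0.02,-0.01,0,0.0005,0,1],[-0.06,-0.02,0,0,0,0,1],[0,0,0,0,0,0,1]],
  ],
)

```text
time_s: 13.02
ee_pos: [0.5191, -0.1802, 0.0742]
eef_rot: [0.626, 0.449, 0.546, -0.328]
contact_force: [1.1, 0.7, -2.9]
opening: 0.009
```

```bash
python3 look.py 13 12,-102,35.5
```

```text
{'time_s': 13.025, 'joint_positions': [-0.0072, 0.4966, 0.4431, 2.0941, -0.7077, 0.5528, -0.1957], 'ee_pos': [0.5191, -0.1802, 0.0742], 'eef_rot': [0.6264, 0.449, 0.5461, -0.3283], 'contact_force': [1.1278, 0.7015, -2.9419], 'opening': 0.009}
[12.0, -102.0, 35.5]
shift units [-0.026 -0.017 -0.001] mm [-1.5 -1.  -0. ] turn units [0.0002 0.0003 0.0001] deg [0.03 0.05 0.02]
cass frame: tongue [-100.2    0.3   35.5] holeL [80.8 45.3 74. ] holeR [ 80.8 -44.7  74.1] yaw,tilt,roll [-1.000e-02  1.204e+01 -5.000e-02]
```

View pics/z13.png

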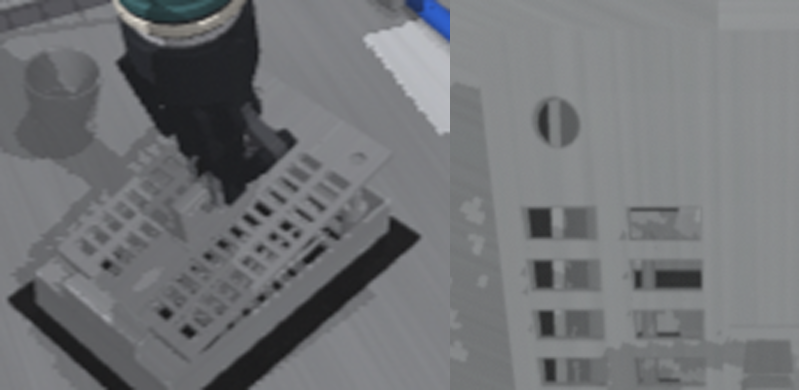

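Run:
```python
from h import *
for t in (10,8.5,7,5,3,0):
    p,M=target(t,tilt_tx(t),.0348);print(t,round(tilt_tx(t)*1e3,1));delta(p,M)
```

```text
10 -99.8
shift units [ 0.021  0.003 -0.071] mm [ 1.2  0.2 -4.3] turn units [-0.0042  0.0106 -0.    ] deg [-0.75  1.91 -0.01]
8.5 -100.7
shift units [ 0.022  0.003 -0.115] mm [ 1.3  0.2 -6.9] turn units [-0.0074  0.0183 -0.    ] deg [-1.34  3.29 -0.01]
7 -101.4
shift units [ 0.023  0.004 -0.16 ] mm [ 1.4  0.2 -9.6] turn units [-0.0107  0.026  -0.    ] deg [-1.93  4.67 -0.01]
5 -102.1
shift units [ 0.027  0.006 -0.219] mm [  1.6   0.3 -13.1] turn units [-0.0151  0.0362 -0.0001] deg [-2.71  6.51 -0.01]
3 -102.6
shift units [ 0.032  0.008 -0.279] mm [  1.9   0.5 -16.7] turn units [-0.0194  0.0464 -0.0001] deg [-3.49  8.35 -0.01]
0 -103.0
shift units [ 0.043  0.012 -0.37 ] mm [  2.6   0.7 -22.2] turn units [-0.0259  0.0617 -0.0001] deg [-4.670e+00  1.111e+01 -1.000e-02]
```

Emit:
apply_moves(
  commands=[
    [[0.012,0.002,-0.08,-0.0055,0.013,0,1],[0.011,0.002,-0.08,-0.0052,0.013,0,1],[0,0,0,0,0,0,1]],
  ],
)

```text
time_s: 13.5
ee_pos: [0.5212, -0.1798, 0.0647]
eef_rot: [0.611, 0.424, 0.566, -0.356]
contact_force: [0.7, -0.3, -3.0]
opening: 0.0086
```

```bash
python3 look.py 14 7,-101.4,34.8 5,-102.1,34.6
python3 - <<'E'
import cv2
b=cv2.imread('pics/w14.png')
cv2.imwrite('pics/h14.png',cv2.convertScaleAbs(cv2.hconcat([cv2.resize(b[85:150,185:250],(400,400),interpolation=2),cv2.resize(b[85:150,390:455],(400,400),interpolation=2)]),alpha=1.6))
E
```

```text
{'time_s': 13.5, 'joint_positions': [-0.094, 0.5474, 0.5139, 2.0493, -0.6185, 0.6073, -0.3128], 'ee_pos': [0.5212, -0.1798, 0.0647], 'eef_rot': [0.611, 0.4241, 0.5658, -0.3558], 'contact_force': [0.6811, -0.2944, -3.0194], 'opening': 0.0086}
[7.0, -101.4, 34.8]
shift units [-0.006  0.     0.   ] mm [-0.4  0.   0. ] turn units [ 0.0003 -0.0004  0.    ] deg [ 0.05 -0.08  0.  ]
[5.0, -102.1, 34.6]
shift units [-0.002  0.002 -0.063] mm [-0.1  0.1 -3.8] turn units [-0.0041  0.0098  0.    ] deg [-0.73  1.76  0.  ]
cass frame: tongue [-101.1   -0.2   35. ] holeL [82.5 44.8 57.2] holeR [ 82.5 -45.2  57.2] yaw,tilt,roll [-0.    6.91 -0.01]
```

View pics/z14.png

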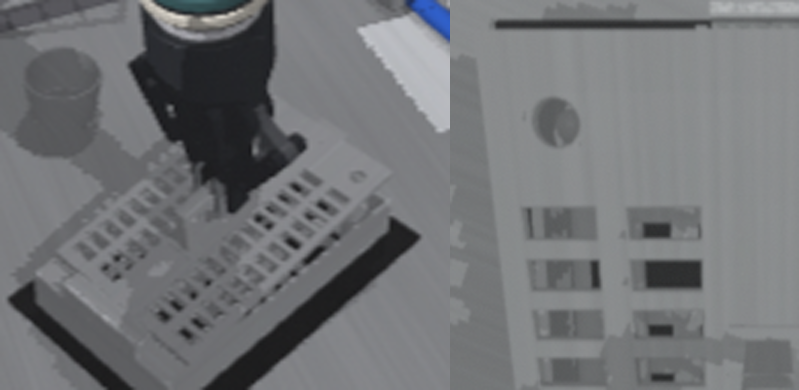

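View pics/h14.png

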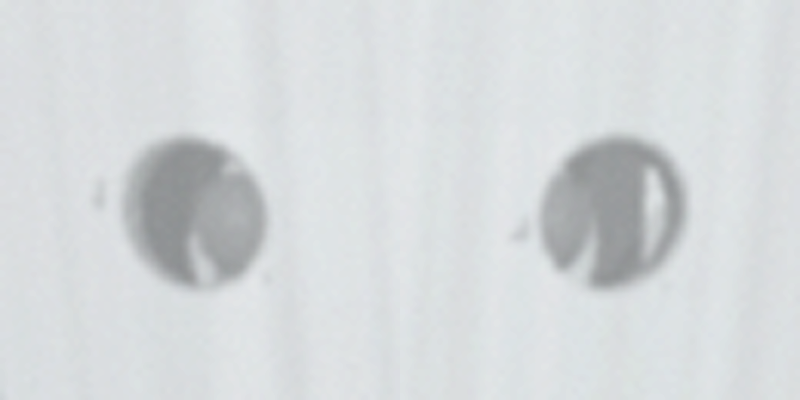

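```bash
cat > pin.py <<'E'
from h import *
# predicted pin edge cols and hole edges for crop scale
s=manip.read_state();m=cam('wrist');C=R.from_euler('z',CYAW).as_matrix()
g=np.load('grasp.npz');M=Tm(s);L=M@g['Rl'];o=M@g['o']+s['ee_pos']
a=np.linspace(0,2*np.pi,73)
def circ(c,r,z): return np.stack([c[0]+r*np.cos(a),c[1]+r*np.sin(a),0*a+z],1)
for sg,x0 in ((1,185),(-1,390)):
    k=400/65
    f=lambda P:(P-[x0,85])*k
    H=f(proj(m,(L@circ((.082,sg*.045),.005,.004).T).T+o))
    print('hole cols',H[:,0].min().round(),H[:,0].max().round(),'rows',H[:,1].min().round(),H[:,1].max().round())
    for z,r in ((.046,.004),(.048,.0032),(.050,.0)):
        P=f(proj(m,(C@circ((.082,sg*.045),r,z).T).T+[CX,CY,0]))
        print('  pin z',z,P[:,0].min().round(),P[:,0].max().round(),'rows',P[:,1].min().round(),P[:,1].max().round())
E
python3 pin.py
```

```text
hole cols 126.0 268.0 rows 137.0 287.0
  pin z 0.046 197.0 300.0 rows 182.0 289.0
  pin z 0.048 200.0 283.0 rows 188.0 275.0
  pin z 0.05 234.0 234.0 rows 228.0 228.0
hole cols 139.0 282.0 rows 135.0 285.0
  pin z 0.046 92.0 195.0 rows 178.0 285.0
  pin z 0.048 109.0 192.0 rows 184.0 271.0
  pin z 0.05 158.0 158.0 rows 224.0 224.0
```

Emit:
apply_moves(
  commands=[
    [[0.004,0.002,-0.032,-0.002,0.005,0,1],[0.004,0.002,-0.032,-0.002,0.005,0,1],[0,0,0,0,0,0,1]],
  ],
)

```text
time_s: 13.98
ee_pos: [0.5209, -0.1805, 0.0613]
eef_rot: [0.604, 0.416, 0.573, -0.367]
contact_force: [-0.3, -0.9, -3.6]
opening: 0.0088
```

```bash
python3 look.py 15 5,-101.6,34.6 3.5,-102,34.6; python3 pin.py
python3 - <<'E'
import cv2
b=cv2.imread('pics/w15.png')
cv2.imwrite('pics/h15.png',cv2.convertScaleAbs(cv2.hconcat([cv2.resize(b[85:150,185:250],(400,400),interpolation=2),cv2.resize(b[85:150,390:455],(400,400),interpolation=2)]),alpha=1.6))
E
```

```text
{'time_s': 13.975, 'joint_positions': [-0.1202, 0.567, 0.5371, 2.033, -0.5903, 0.6304, -0.3515], 'ee_pos': [0.5209, -0.1805, 0.0613], 'eef_rot': [0.604, 0.4157, 0.5726, -0.3669], 'contact_force': [-0.2755, -0.8511, -3.6453], 'opening': 0.0088}
[5.0, -101.6, 34.6]
shift units [ 0.013  0.016 -0.006] mm [ 0.8  1.  -0.4] turn units [-0.0002 -0.0003  0.001 ] deg [-0.04 -0.05  0.18]
[3.5, -102.0, 34.6]
shift units [ 0.016  0.018 -0.051] mm [ 1.   1.1 -3.1] turn units [-0.0035  0.0074  0.001 ] deg [-0.63  1.33  0.18]
cass frame: tongue [-102.7   -0.3   35. ] holeL [81.8 44.1 51.1] holeR [ 81.5 -45.9  51. ] yaw,tilt,roll [-0.19  4.97  0.06]
hole cols 126.0 268.0 rows 138.0 288.0
  pin z 0.046 165.0 272.0 rows 161.0 274.0
  pin z 0.048 168.0 254.0 rows 169.0 260.0
  pin z 0.05 203.0 203.0 rows 211.0 211.0
hole cols 139.0 281.0 rows 136.0 286.0
  pin z 0.046 107.0 214.0 rows 155.0 267.0
  pin z 0.048 124.0 211.0 rows 162.0 253.0
  pin z 0.05 176.0 176.0 rows 204.0 204.0
```

View pics/h15.png

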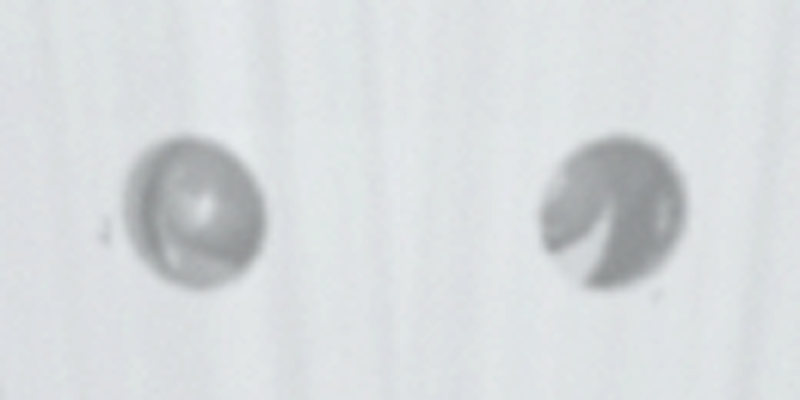

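Emit:
apply_moves(
  commands=[
    [[0.014,0.017,0,0,0,0.001,1],[0,0,0,0,0,0,1]],
  ],
)

```text
time_s: 14.32
ee_pos: [0.5213, -0.1797, 0.0614]
eef_rot: [0.604, 0.415, 0.573, -0.366]
contact_force: [0.4, -0.6, -2.7]
opening: 0.0087
```

```bash
python3 look.py 16 5,-101.6,34.6 3.5,-102,34.6; python3 pin.py
python3 - <<'E'
import cv2
b=cv2.imread('pics/w16.png')
cv2.imwrite('pics/h16.png',cv2.convertScaleAbs(cv2.hconcat([cv2.resize(b[85:150,185:250],(400,400),interpolation=2),cv2.resize(b[85:150,390:455],(400,400),interpolation=2)]),alpha=1.6))
E
```

```text
{'time_s': 14.325, 'joint_positions': [-0.1209, 0.5667, 0.5362, 2.0325, -0.5898, 0.6305, -0.351], 'ee_pos': [0.5213, -0.1797, 0.0614], 'eef_rot': [0.6045, 0.4151, 0.5731, -0.366], 'contact_force': [0.4404, -0.5701, -2.6944], 'opening': 0.0087}
[5.0, -101.6, 34.6]
shift units [ 0.004  0.004 -0.009] mm [ 0.3  0.2 -0.5] turn units [-0.0003 -0.0002  0.0002] deg [-0.05 -0.03  0.04]
[3.5, -102.0, 34.6]
shift units [ 0.008  0.005 -0.054] mm [ 0.5  0.3 -3.2] turn units [-0.0035  0.0075  0.0002] deg [-0.64  1.35  0.04]
cass frame: tongue [-101.9   -0.    35.1] holeL [82.4 44.8 51.3] holeR [ 82.3 -45.2  51.2] yaw,tilt,roll [-0.04  4.99  0.06]
hole cols 126.0 268.0 rows 138.0 288.0
  pin z 0.046 176.0 283.0 rows 172.0 284.0
  pin z 0.048 179.0 265.0 rows 179.0 270.0
  pin z 0.05 214.0 214.0 rows 222.0 222.0
hole cols 139.0 281.0 rows 136.0 286.0
  pin z 0.046 116.0 223.0 rows 169.0 281.0
  pin z 0.048 134.0 220.0 rows 176.0 267.0
  pin z 0.05 185.0 185.0 rows 219.0 219.0
```

View pics/h16.png

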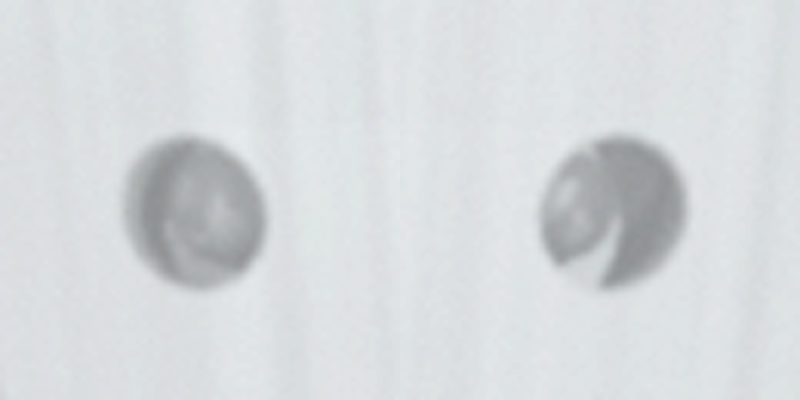

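```bash
sed -i 's/^CX,CY,CYAW=.*/CX,CY,CYAW=.5214,-.1805,.4026/' h.py
python3 - <<'E'
from h import *
for t in (4.2,3.2,2,0):
    p,M=target(t,tilt_tx(t),.0346);delta(p,M)
E
```

```text
shift units [ 0.006  0.014 -0.033] mm [ 0.4  0.8 -2. ] turn units [-0.002   0.0039  0.0003] deg [-0.36  0.7   0.06]
shift units [ 0.009  0.015 -0.063] mm [ 0.5  0.9 -3.8] turn units [-0.0042  0.009   0.0003] deg [-0.75  1.62  0.06]
shift units [ 0.013  0.017 -0.099] mm [ 0.8  1.  -5.9] turn units [-0.0068  0.0151  0.0003] deg [-1.22  2.72  0.06]
shift units [ 0.02  0.02 -0.16] mm [ 1.2  1.2 -9.6] turn units [-0.0111  0.0254  0.0003] deg [-2.    4.57  0.06]
```

Emit:
apply_moves(
  commands=[
    [[0.006,0.014,0,-0.0005,0,0,1],[0,0,-0.033,-0.0015,0.004,0,1],[0,0,0,0,0,0,1]],
  ],
)

```text
time_s: 14.8
ee_pos: [0.5216, -0.179, 0.0593]
eef_rot: [0.602, 0.411, 0.576, -0.371]
contact_force: [-0.3, 0.8, -2.6]
opening: 0.0086
```

```bash
python3 look.py 17 4.2,-102.5,34.6 3.2,-102.7,34.6;  python3 pin.py;python3 - <<'E'
import cv2
b=cv2.imread('pics/w17.png')
cv2.imwrite('pics/h17.png',cv2.convertScaleAbs(cv2.hconcat([cv2.resize(b[85:150,185:250],(400,400),interpolation=2),cv2.resize(b[85:150,390:455],(400,400),interpolation=2)]),alpha=1.6))
E
```

```text
{'time_s': 14.8, 'joint_positions': [-0.1345, 0.5765, 0.5457, 2.0259, -0.5787, 0.6383, -0.3681], 'ee_pos': [0.5216, -0.179, 0.0593], 'eef_rot': [0.6019, 0.4107, 0.5758, -0.3708], 'contact_force': [-0.3238, 0.7688, -2.6391], 'opening': 0.0086}
[4.2, -102.5, 34.6]
shift units [-0.002 -0.002  0.002] mm [-0.1 -0.1  0.1] turn units [ 0.0001 -0.0004  0.0003] deg [ 0.02 -0.06  0.06]
[3.2, -102.7, 34.6]
shift units [ 0.001 -0.001 -0.028] mm [ 0.1 -0.1 -1.7] turn units [-0.0021  0.0048  0.0003] deg [-0.37  0.86  0.06]
cass frame: tongue [-102.4    0.2   34.6] holeL [82.2 45.  47.9] holeR [ 82.1 -45.   47.9] yaw,tilt,roll [-0.06  4.13  0.01]
hole cols 125.0 268.0 rows 138.0 288.0
  pin z 0.046 164.0 273.0 rows 161.0 276.0
  pin z 0.048 166.0 255.0 rows 169.0 262.0
  pin z 0.05 203.0 203.0 rows 213.0 213.0
hole cols 139.0 281.0 rows 136.0 286.0
  pin z 0.046 129.0 238.0 rows 158.0 272.0
  pin z 0.048 147.0 236.0 rows 166.0 259.0
  pin z 0.05 200.0 200.0 rows 209.0 209.0
```

View pics/h17.png

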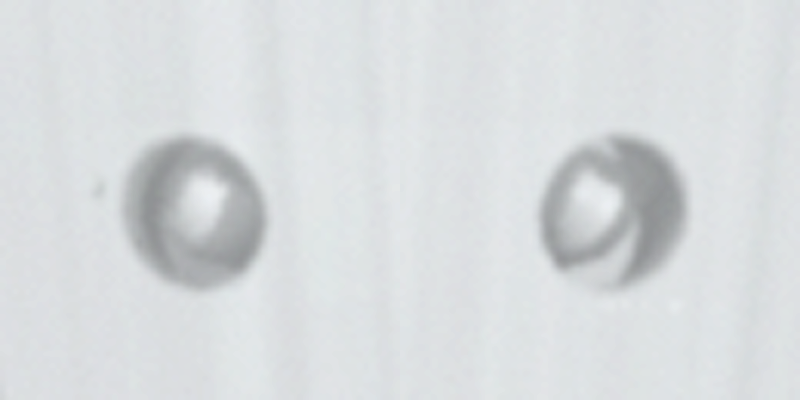

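Emit:
apply_moves(
  commands=[
    [[-0.002,0.006,0,0,0,0.0003,1],[0,0,-0.028,-0.002,0.0048,0,1],[0,0,0,0,0,0,1]],
  ],
)

```text
time_s: 15.28
ee_pos: [0.5215, -0.1788, 0.0577]
eef_rot: [0.599, 0.406, 0.579, -0.376]
contact_force: [0.3, -0.2, -2.3]
opening: 0.0085
```

```bash
sed -i 's/^CX,CY,CYAW=.*/CX,CY,CYAW=.5213,-.1801,.4026/' h.py;python3 look.py 18 3.2,-102.7,34.6 2,-102.9,34.5;python3 - <<'E'
import cv2
b=cv2.imread('pics/w18.png')
cv2.imwrite('pics/h18.png',cv2.convertScaleAbs(cv2.hconcat([cv2.resize(b[85:150,185:250],(400,400),interpolation=2),cv2.resize(b[85:150,390:455],(400,400),interpolation=2)]),alpha=1.6))
E
```

```text
{'time_s': 15.275, 'joint_positions': [-0.1475, 0.5862, 0.5562, 2.018, -0.5655, 0.6498, -0.3852], 'ee_pos': [0.5215, -0.1788, 0.0577], 'eef_rot': [0.5989, 0.4056, 0.5793, -0.3757], 'contact_force': [0.3067, -0.1939, -2.2841], 'opening': 0.0085}
[3.2, -102.7, 34.6]
shift units [ 0.002  0.003 -0.001] mm [ 0.1  0.2 -0.1] turn units [ 0.     -0.0002  0.0002] deg [ 0.01 -0.03  0.03]
[2.0, -102.9, 34.5]
shift units [ 0.006  0.005 -0.039] mm [ 0.4  0.3 -2.4] turn units [-0.0026  0.0059  0.0002] deg [-0.46  1.07  0.03]
cass frame: tongue [-102.9   -0.    34.8] holeL [81.8 44.8 45. ] holeR [ 81.8 -45.2  45. ] yaw,tilt,roll [-0.03  3.17  0.01]
```

View pics/h18.png

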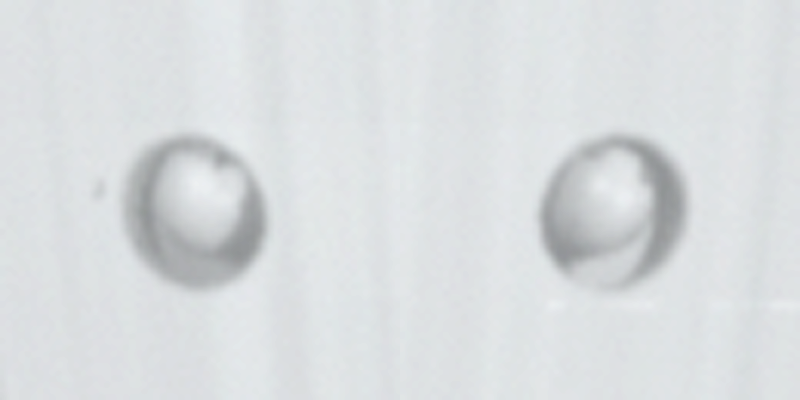

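Emit:
apply_moves(
  commands=[
    [[0.01,0.007,0,0,0,0.0002,1],[0,0,-0.039,-0.0026,0.0059,0,1],[0,0,0,0,0,0,1]],
  ],
)

```text
time_s: 15.75
ee_pos: [0.5218, -0.1789, 0.0556]
eef_rot: [0.595, 0.399, 0.583, -0.382]
contact_force: [-1.2, 0.3, -1.5]
opening: 0.0086
```

```bash
python3 look.py 19 2,-102.7,34.4 0.8,-102.7,34.2;python3 - <<'E'
import cv2
b=cv2.imread('pics/w19.png')
cv2.imwrite('pics/h19.png',cv2.convertScaleAbs(cv2.hconcat([cv2.resize(b[85:150,185:250],(400,400),interpolation=2),cv2.resize(b[85:150,390:455],(400,400),interpolation=2)]),alpha=1.6))
E
```

```text
{'time_s': 15.75, 'joint_positions': [-0.1631, 0.5997, 0.569, 2.0068, -0.55, 0.6645, -0.4065], 'ee_pos': [0.5218, -0.1789, 0.0556], 'eef_rot': [0.595, 0.3995, 0.5834, -0.3822], 'contact_force': [-1.1601, 0.303, -1.4608], 'opening': 0.0086}
[2.0, -102.7, 34.4]
shift units [ 0.003  0.008 -0.006] mm [ 0.2  0.5 -0.4] turn units [ 0.0002 -0.0002  0.0003] deg [ 0.04 -0.04  0.05]
[0.8, -102.7, 34.2]
shift units [ 0.01   0.01  -0.046] mm [ 0.6  0.6 -2.7] turn units [-0.0024  0.0059  0.0003] deg [-0.43  1.07  0.05]
cass frame: tongue [-103.1   -0.3   34.8] holeL [81.9 44.6 41.1] holeR [ 81.8 -45.4  41.2] yaw,tilt,roll [-0.05  1.95 -0.02]
```

View pics/h19.png

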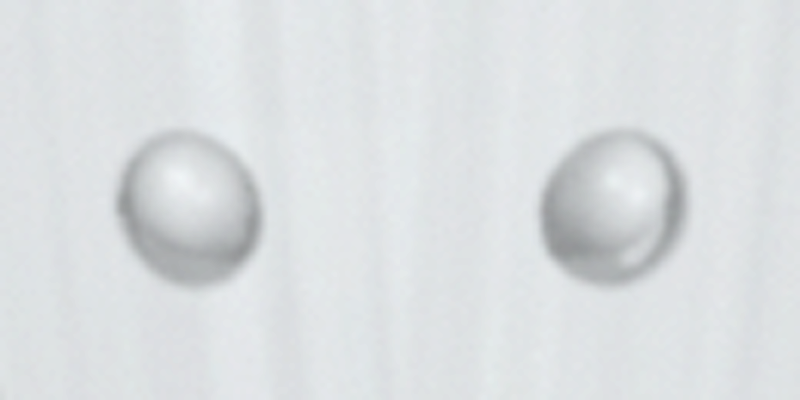

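View pics/z19.png

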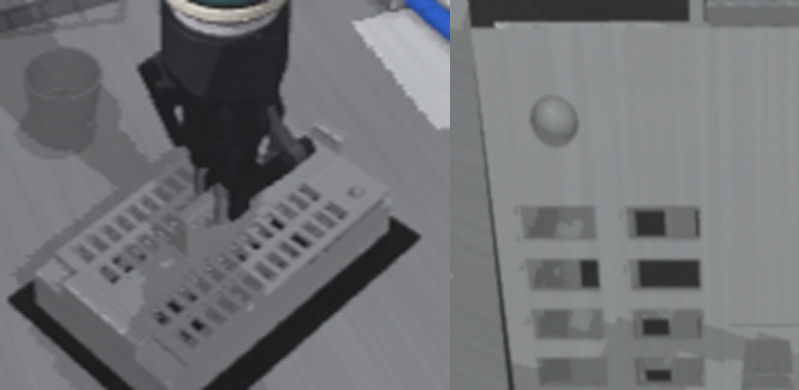

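Emit:
apply_moves(
  commands=[
    [[0.002,0.006,0,0,0,0.0003,1],[0,0,-0.01,0,0,0,1],[0,0,0,0,0,0,0.5],[0,0,0,0,0,0,0],[0,0,0,0,0,0,-0.3],[0,0,0,0,0,0,-0.3]],
  ],
)

```text
time_s: 16.6
ee_pos: [0.523, -0.1786, 0.0558]
eef_rot: [0.596, 0.4, 0.583, -0.381]
contact_force: [-0.2, -0.4, -0.1]
opening: 0.0558
```

```bash
python3 look.py 20 2,-102.7,34.4
```

```text
{'time_s': 16.6, 'joint_positions': [-0.1623, 0.5992, 0.5672, 2.0063, -0.5516, 0.6625, -0.4054], 'ee_pos': [0.523, -0.1786, 0.0558], 'eef_rot': [0.5959, 0.3999, 0.5827, -0.3814], 'contact_force': [-0.2467, -0.4247, -0.133], 'opening': 0.0558}
[2.0, -102.7, 34.4]
shift units [-0.016  0.001 -0.008] mm [-1.   0.1 -0.5] turn units [0.0001 0.0007 0.0001] deg [0.02 0.13 0.02]
cass frame: tongue [-101.8   -0.5   34.7] holeL [83.1 44.5 41.5] holeR [ 83.1 -45.5  41.6] yaw,tilt,roll [-0.02  2.11 -0.07]
```

View pics/z20.png

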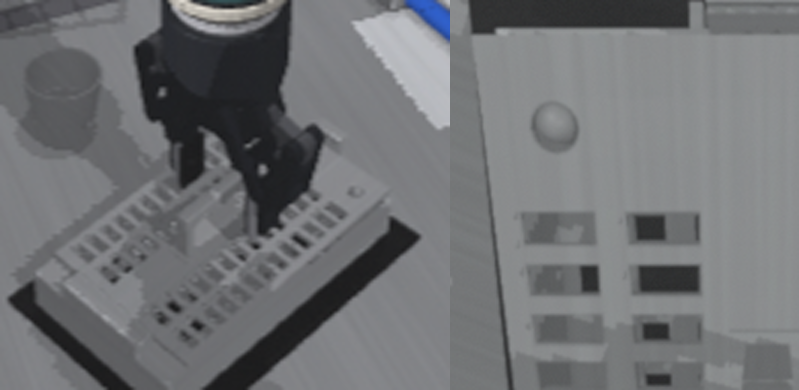

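View pics/w20.png

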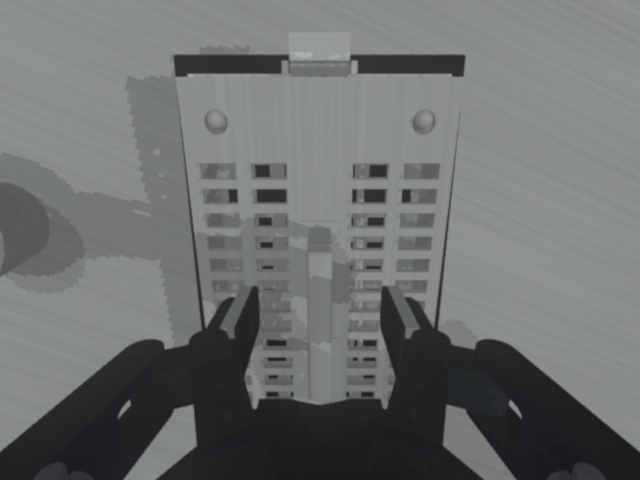

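Emit:
apply_moves(
  commands=[
    [[0,0,0.4,0,0,0,-0.3],[0,0,0.6,0,0,0,-0.3],[0.2,0.1,0.4,0,0,0,1],[0.4,0.2,0,0,0,0,1],[0.4,0.2,0,0,0,0,1],[0,0,0,0,0,0,1]],
  ],
)

```text
time_s: 17.45
ee_pos: [0.5837, -0.1477, 0.1426]
eef_rot: [0.595, 0.4, 0.583, -0.382]
contact_force: [-1.2, -0.6, -0.5]
opening: -0.0002
```

```bash
cat > press.py <<'E'
import sys
from h import *
n,px,pz=sys.argv[1],float(sys.argv[2])/1e3,float(sys.argv[3])/1e3
s=st();C=R.from_euler('z',CYAW).as_matrix()
print('tcp in cass mm',np.round(C.T@(np.array(s['ee_pos'])-[CX,CY,0])*1e3,1))
delta(C@np.array([px,0,pz])+[CX,CY,0],toolR(C))
m,_=snap('wrist','w'+n+'.png');ms,_=snap('side','s'+n+'.png')
a=cv2.imread(f'pics/s{n}.png');b=cv2.imread(f'pics/w{n}.png')
cv2.imwrite(f'pics/z{n}.png',cv2.hconcat([cv2.resize(a[280:410,260:410],(450,390),interpolation=2),cv2.resize(b,(349,262),interpolation=2) if 0 else cv2.resize(b[:, 60:580],(349,390))]))
E
python3 press.py 21 76 75
```

```text
{'time_s': 17.45, 'joint_positions': [-0.2904, 0.5427, 0.6566, 1.8506, -0.4519, 0.8715, -0.5848], 'ee_pos': [0.5837, -0.1477, 0.1426], 'eef_rot': [0.5954, 0.4004, 0.5827, -0.3817], 'contact_force': [-1.197, -0.6042, -0.4664], 'opening': -0.0002}
tcp in cass mm [ 70.1   5.3 142.6]
shift units [ 0.125 -0.043 -1.127] mm [  7.5  -2.6 -67.6] turn units [-0.0039  0.0094  0.0012] deg [-0.7   1.69  0.22]
```

View pics/z21.png

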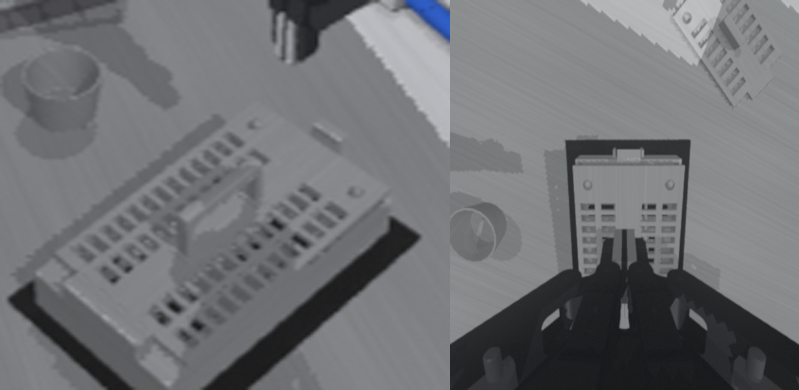

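Emit:
apply_moves(
  commands=[
    [[0.12,-0.045,-0.4,-0.004,0.009,0.001,1],[0,0,-0.5,0,0,0,1],[0,0,-0.3,0,0,0,1],[0,0,0,0,0,0,1]],
  ],
)

```text
time_s: 18.05
ee_pos: [0.5852, -0.1557, 0.0691]
eef_rot: [0.588, 0.392, 0.588, -0.394]
contact_force: [-0.3, -0.5, 0.8]
opening: -0.0002
```

```bash
python3 press.py 22 76 46
```

```text
{'time_s': 18.05, 'joint_positions': [-0.2383, 0.6661, 0.6009, 1.8524, -0.5136, 0.7852, -0.5414], 'ee_pos': [0.5852, -0.1557, 0.0691], 'eef_rot': [0.5875, 0.3918, 0.5885, -0.3937], 'contact_force': [-0.3357, -0.465, 0.795], 'opening': -0.0002}
tcp in cass mm [68.3 -2.6 69.1]
shift units [ 0.101  0.09  -0.384] mm [  6.1   5.4 -23.1] turn units [ 0.0005 -0.0008  0.0031] deg [ 0.09 -0.15  0.55]
```

View pics/z22.png

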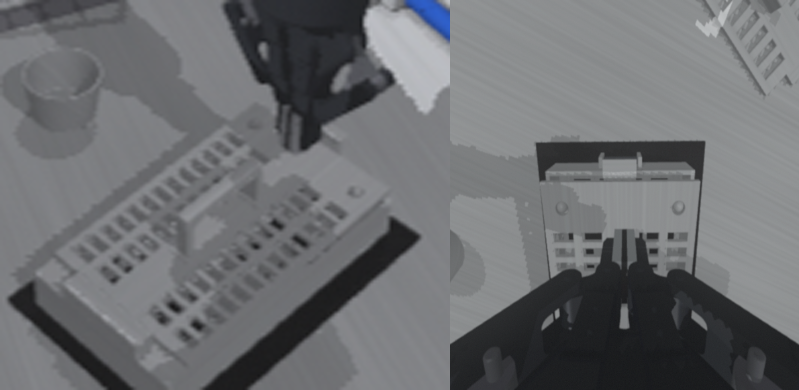

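Emit:
apply_moves(
  commands=[
    [[0.1,0.04,-0.15,0,0,0.003,1],[0,0.04,-0.15,0,0,0,1],[0,0,-0.05,0,0,0,1],[0,0,-0.02,0,0,0,1],[0,0,0,0,0,0,1]],
  ],
)

```text
time_s: 18.77
ee_pos: [0.5943, -0.1509, 0.0491]
eef_rot: [0.592, 0.39, 0.588, -0.389]
contact_force: [0.0, 0.1, 0.2]
opening: 0.0001
```

```bash
python3 press.py 23 76 38
```

```text
{'time_s': 18.775, 'joint_positions': [-0.2281, 0.7008, 0.5757, 1.8427, -0.537, 0.7534, -0.5266], 'ee_pos': [0.5943, -0.1509, 0.0491], 'eef_rot': [0.5917, 0.3898, 0.5885, -0.3894], 'contact_force': [0.034, 0.104, 0.1989], 'opening': 0.0001}
tcp in cass mm [78.6 -1.7 49.1]
shift units [-0.051  0.009 -0.184] mm [ -3.    0.5 -11.1] turn units [ 0.0007  0.0013 -0.0004] deg [ 0.12  0.23 -0.07]
```

Emit:
apply_moves(
  commands=[
    [[-0.04,0.02,-0.03,0,0,0,1],[0,0,-0.03,0,0,0,1],[0,0,-0.03,0,0,0,1]],
  ],
)

```text
time_s: 19.25
ee_pos: [0.5922, -0.1499, 0.046]
eef_rot: [0.592, 0.391, 0.588, -0.389]
contact_force: [-3.8, 1.2, 11.8]
opening: 0.0
```

Emit:
apply_moves(
  commands=[
    [[0.005,0,-0.04,0,0,0,1],[0.005,0,-0.04,0,0,0,1]],
  ],
)

```text
time_s: 19.5
ee_pos: [0.5924, -0.1502, 0.0442]
eef_rot: [0.591, 0.391, 0.589, -0.388]
contact_force: [-5.3, 2.2, 15.3]
opening: -0.0001
```

Emit:
apply_moves(
  commands=[
    [[0.01,0,-0.045,0,0,0,1],[0.01,0,-0.045,0,0,0,1]],
  ],
)

```text
time_s: 19.75
ee_pos: [0.5936, -0.1504, 0.0401]
eef_rot: [0.591, 0.392, 0.588, -0.388]
contact_force: [0.1, 0.4, -0.1]
opening: -0.0002
```

```bash
python3 press.py 24 76 38
```

```text
{'time_s': 19.75, 'joint_positions': [-0.2177, 0.7111, 0.5629, 1.8473, -0.5507, 0.7367, -0.5155], 'ee_pos': [0.5936, -0.1504, 0.0401], 'eef_rot': [0.5914, 0.3919, 0.5882, -0.3881], 'contact_force': [0.0554, 0.39, -0.0842], 'opening': -0.0002}
tcp in cass mm [78.1 -1.  40.1]
shift units [-0.039  0.002 -0.035] mm [-2.3  0.1 -2.1] turn units [-0.0006  0.0022  0.0001] deg [-0.12  0.39  0.01]
```

View pics/w24.png

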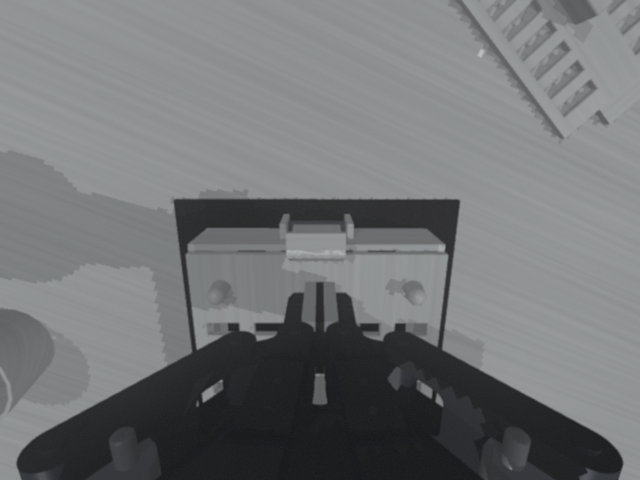

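View pics/z24.png

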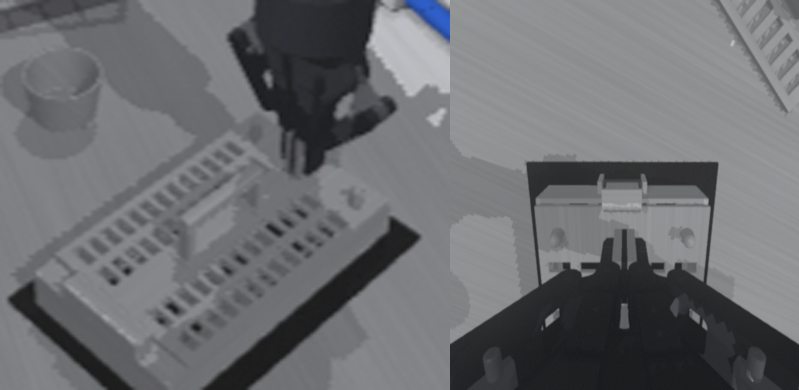

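Emit:
apply_moves(
  commands=[
    [[-0.03,0,-0.025,0,0,0,1],[0,0,-0.02,0,0,0,1],[0,0,-0.02,0,0,0,1]],
  ],
)

```text
time_s: 20.23
ee_pos: [0.5925, -0.1503, 0.0381]
eef_rot: [0.592, 0.392, 0.588, -0.387]
contact_force: [-4.8, 1.9, 13.4]
opening: -0.0002
```

Emit:
apply_moves(
  commands=[
    [[0,0,0.1,0,0,0,1],[0,0,0.5,0,0,0,1],[-0.3,0,0.8,0,0,0,1],[-0.5,-0.2,0.8,0,0,0,1],[-0.5,-0.2,0.8,0,0,0,1],[-0.5,-0.2,0.8,0,0,0,1],[0,0,0,0,0,0,1]],
  ],
)

```text
time_s: 21.1
ee_pos: [0.4806, -0.1868, 0.2709]
eef_rot: [0.592, 0.392, 0.589, -0.387]
contact_force: [0.4, -0.7, -0.0]
opening: 0.0001
```

Run:
```python
from h import *
st();m,_=snap('wrist','w30.png');ms,_=snap('side','s30.png')
b=cv2.imread('pics/w30.png');a=cv2.imread('pics/s30.png')
cv2.imwrite('pics/s30z.png',cv2.resize(a[290:410,260:410],None,fx=5,fy=5,interpolation=2))
C=R.from_euler('z',CYAW).as_matrix()
P={'hl':(.082,.045,.038),'hr':(.082,-.045,.038),'c1':(.1,.06,.038),'c2':(.1,-.06,.038),'hb':(.029,0,.073)}
print({k:proj(m,C@np.array(v)+[CX,CY,0])[0].round(1).tolist() for k,v in P.items()})
```

```text
{'time_s': 21.1, 'joint_positions': [-0.3901, 0.2285, 0.8207, 1.9291, -0.1986, 1.0585, -0.6518], 'ee_pos': [0.4806, -0.1868, 0.2709], 'eef_rot': [0.5916, 0.392, 0.5887, -0.387], 'contact_force': [0.3769, -0.7393, -0.0326], 'opening': 0.0001}
{'hl': [284.7, 87.4], 'hr': [372.3, 87.6], 'c1': [269.4, 68.1], 'c2': [387.9, 68.4], 'hb': [328.9, 141.5]}
```

View pics/w30.png

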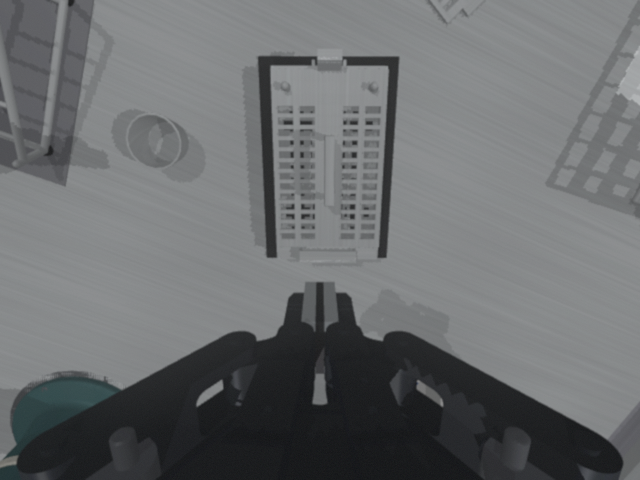

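View pics/s30z.png

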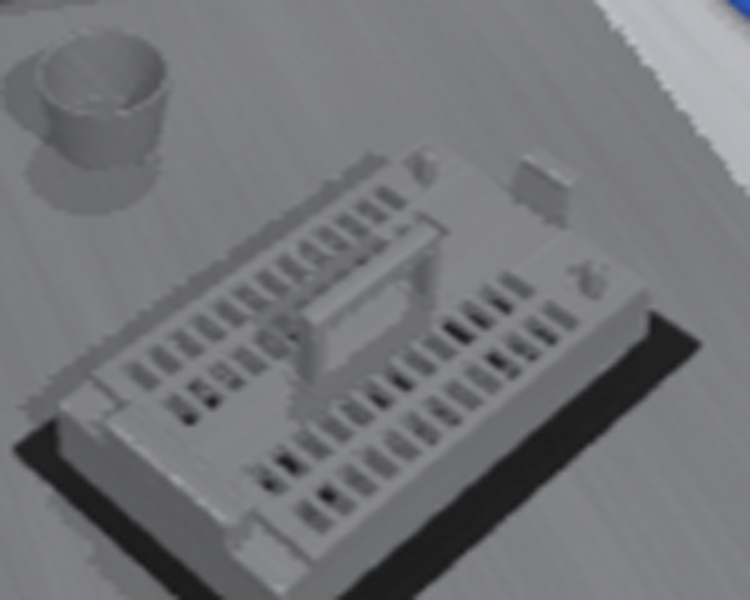

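```bash
python3 -c "
from plant import manip
print(manip.job_done())"
```

```text
the job is handed in; nothing more can be done
None
```

The cassette is closed and the job is handed in, at about 21 s of the 59 s allowed. I took the lid off the rack by its handle and slid its tongue under the keeper at about 12° of tilt. I then swung it down over both pins and pressed the end with shut fingers until the catch snapped.

- **Forces:** The highest reading during pressing was about 15 N, and it dropped to zero at the snap.
- **Lid height:** After the snap, a light press of about 13 N met the lid's top at z = 38 mm. That is rim height plus the 4 mm plate, so the lid is fully home at that end.
- **Last pictures:** With the arm about 0.2 m clear, the side and wrist pictures show the lid flat in the rim with its tongue end under the keeper. Both pins stand through their holes, and the catch is upright with its nose over the lid's edge.
- **Disagreement on position:** My estimates of the cassette's position differed by about 2 mm between the top and wrist cameras. I corrected the fit by about 1 mm while watching the pins through the holes.
- **Bystanders:** I did not measure their positions at the end. The final wrist and side pictures show only the gallipot in full, with a corner of the small lid and the brush; the moves felt no contact with anything but the lid and catch.

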